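# Pack the hire kit, leave the other optics

## Robot

A 6-joint arm with a two-finger parallel gripper is mounted at the origin on the work surface. World frame = base frame: x ahead of the robot, y to its left, z up, the work surface at z = 0. Lengths are in m, angles in rad, forces in N, time in s.
With the tool pointing down it reaches from about 0.3 to 0.75 m from the base axis. Payload 8.5 kg.
Tool frame: the origin (TCP) lies between the finger pads; the fingertips stand 22 mm ahead of it and the grasp point (between the pads) lies 3 mm ahead of it (manip.tips_ahead is the distance from the TCP to the fingertips, in m); z points along the fingers, y is the direction in which the jaws open and shut (so a half turn about z gives the same grasp; the last joint's range is limited). The gripper opens to 85 mm and grips with 20 to 120 N. Pads are 22 mm wide; open, the fingers measure 114 mm over their backs; the gripper's body (76 mm by 85 mm) begins 54 mm behind the grasp point. The pads swing forward as they close: fully open they stand 13 mm farther back than shut.
Start: joints at [-1.56, 0.381, 1.297, -0, 1.464, -0.215], TCP at [0.123, -0.536, 0.253] pointing down, gripper open.
Joint ranges: [-3.11, 3.11], [-0.89, 2.33], [0.22, 2.48], [-1.42, 4.56], [0.17, 2.85], [-2.88, 2.88]. Speed limits (rad/s): [2.39, 2.39, 3.14, 3.14, 3.14, 3.14].

## Interface

Orientations are given as a unit quaternion [w, x, y, z].
In Python, from rig import manip gives the robot as it stands.
- The arm moves only by the tool step_arm, never from a script. Its argument "steps" is a list that holds one entry, the list of rows, each a list of 7 numbers: the turn, a rotation vector about the tool's x, y, z in units of 5 degrees (1.0 is 5 degrees), then the shift along the tool's x, y, z in units of 25 mm (1.0 is 25 mm), then the closure, from 0 (fully open) to 1 (shut). In form: [[[rx, ry, rz, dx, dy, dz, jaw], ...]]. A call has 1 to 12 rows; each row shifts and turns the commanded pose from where the row before left it, along the tool's axes as they then stand; what a row does not reach is not made up. A row lasts 1/10 s, in which the tool goes at most 50 mm and 8.59 degrees, less where a joint would pass 70% of its speed; a pose out of reach is approached as far as the arm can. A call is refused whole if a number of a shift passes 1 or a number of a turn 1, either way. A call with a gripper value outside its range is refused whole. The fingers move at their own pace and stop on an object; "grip_force" is the grip in N (left out, the last holds). Time passes only in rows, so rows that do not move let the fingers close. It gives the time, the measured TCP pose, the force and the opening at its end, in the units of the state.
- manip.observe(): the state, without advancing time (a new reading comes with each control period).
- manip.get_image(name): name is "scene" or "side" or "wrist"; returns a dict with "image" (480x640x3 uint8, red, green, blue), "K" (3x3 intrinsics, pixels), "T" (4x4, takes a point from camera to world coordinates); the wrist camera has in their place "mount" (4x4, takes a point from camera to tool coordinates, whose origin is the TCP and whose axes are the flange's). Camera axes: x right, y up, looking along -z (the intrinsics and any distortion apply to the point x, -y, -z); pixel columns grow to the right and rows downward; lengths in m; the calibration is good to about 2 mm. A picture is of the moment at which its call begins: read the wrist's pose just before it. There is no depth.
- manip.close_job(): hands the job in, once; it reports no verdict.
Trained networks look in a picture, given as the dict that the camera call returned (one of the last four; its "shot" number tells which), for a name from the list of things; names that differ only in an ending like _2 or _b are one class to them, and where a whole thing is asked for, a point or a joint stands for the part that bears it (a point fixed in the world has none). Each returns a list of dicts, best first, with "confidence" (0 to 1); they miss things now and then, are a little off and sometimes report something else, mostly with a low value. They report only what shows in the picture. A call takes as long as a camera call. They do not tell look-alikes from the thing itself.
- manip.boxes_of(target, picture): "point" ([column, row] as shares, 0 to 1, of the picture: columns of its width, rows of its height, amid what is visible of it).
- manip.trace(target, picture): "region" (480x640 bool, what is visible of it) and "point" ([column, row] as shares, 0 to 1, of the picture: columns of its width, rows of its height, amid what is visible of it).
The state is a dict: "t": time; "q": joint angles; "joint_velocities": joint speeds; "joint_efforts": joint torques, N m; "ee_pos": TCP position; "tcp_rot": TCP orientation; "ft_force": force on the tool from outside, world axes, zero at the start; "wrist_torque": the same for the moment, N m; "width": finger opening in m.
Only numpy, scipy, OpenCV 4.12 (cv2) and the standard library are available. Lean on these libraries where they do the work, as an engineer would, in place of code of your own. Each camera call takes 0.05 s, during which the arm holds its last target.

## Task

Pack the hire kit into the tray: set the low silver pancake lens upright in the middle of the round grey case base and then put the grey case lid over it, so that the lid sits level in the base; stand the long steel teleconverter in the large foam nest and the short one in the small nest, fully down in the recess. The tall silver lens, the hollow extension tube and the black hood belong to other customers: leave them standing where they are. Set the glass down by hand, do not let it drop.

Things in the scene. Friction and masses are not known exactly. Their poses are not given: they have to be found in the camera images.
- pancake_lens: low silver lens, a disc 56 mm across and 22 mm high, with a silver face and a very small dark glass (20 mm) on top. Upright at the start; origin at the centre of its underside, z up. 0.10 to 0.16 kg.
- case_lid: translucent grey lid of the round lens case, an upside-down cup 76 mm across and 30 mm high, wall 2 mm (72 mm across inside, 28 mm deep), with a paler solid grip bar on top: 40 mm long along the lid's x, 12 mm wide along its y, from 30 to 48 mm above the underside. Open side down; origin at the centre of its underside (the open rim plane), z up. 0.036 to 0.06 kg.
- long_converter: long steel teleconverter: plain satin steel cylinder 60 mm across and 48 mm high, a steel mount face on top with glass (31 mm) in the middle. Upright at the start; origin at the centre of its underside, z up. 0.22 to 0.37 kg.
- short_converter: short steel teleconverter: same finish, 50 mm across and 24 mm high, glass (26 mm) in the middle of the top. Upright at the start; origin at the centre of its underside, z up. 0.13 to 0.23 kg.
- case_base: round translucent grey case base, a shallow dish 98 mm across outside and 92 mm inside, floor 4 mm above its underside, rim 9 mm above its underside. Fixed insert in any of four places, 110 mm apart (2 x 2), of a fixed tray: 236 mm square, floor 4 mm, rim 16 mm above the bench. Origin: centre of underside, on the tray floor; z up, x, y along the tray sides.
- nest_large: large black foam nest: a 100 mm square pad 9 mm thick with a round recess 76 mm across, 5 mm deep (its grey floor 4 mm above its underside). Fixed insert in any of four places, 110 mm apart (2 x 2), of a fixed tray: 236 mm square, floor 4 mm, rim 16 mm above the bench. Origin: centre of underside, on the tray floor; z up, x, y along the tray sides.
- nest_small: small black foam nest: an 88 mm square pad 9 mm thick with a round recess 66 mm across, 5 mm deep (its grey floor 4 mm above its underside). Fixed insert in any of four places, 110 mm apart (2 x 2), of a fixed tray: 236 mm square, floor 4 mm, rim 16 mm above the bench. Origin: centre of underside, on the tray floor; z up, x, y along the tray sides.
- tall_lens: tall silver lens, to be left alone: 56 mm across like the pancake lens but 52 mm high, with a black rubber ring, a black face and a large glass (40 mm) on top. Upright at the start; origin at the centre of its underside, z up.
- extension_tube: extension tube, to be left alone: a hollow steel ring 60 mm across, bore 46 mm with the bench seen through it, 34 mm high. Upright at the start; origin at the centre of its underside, z up. A battery and a cap, 12 mm high or less, lie among the optics; the fourth tray place holds a charger, top 29 mm above the bench.
- hood: black plastic lens hood, to be left alone: an open flared ring, 56 mm across below and 66 mm above, 30 mm high. Upright at the start; origin at the centre of its underside, z up. All seven loose optics start at least 105 mm apart, centre to centre, in a corner fenced by chrome rods 55 mm high.
Things that resemble listed ones, but are neither listed nor needed, are in the scene too. Leave any brown, green or turquoise look-alike of the case_lid alone.

How it is judged:
On the way, in this order (a step that is already met when the one before it is completed fails the run):
1. the pancake lens is upright on the floor of the case base (horizontal distance between pancake_lens and case_base below 0.014 m and z of pancake_lens in the frame of case_base between 0.001 and 0.0075 m and angle between pancake_lens's own z axis and vertical below 0.12 rad), for 0.2 s.
2. the lid is over the lens, down on the floor of the case base (all of step 1 and horizontal distance between case_lid and case_base below 0.011 m and z of case_lid in the frame of case_base between 0.001 and 0.0075 m and angle between case_lid's own z axis and vertical below 0.12 rad and horizontal distance between case_lid and pancake_lens below 0.012 m), for 0.2 s.
At the end, for the whole second after the job is handed in: Lens (14 mm off centre at most) and, over it, lid (11 mm) on the case base floor; long and short converters down in the large and small recess (11 mm); all upright within 0.12 rad, released, at rest. Tall lens, tube and hood standing within 25 mm of their starts (all of step 2 and horizontal distance between long_converter and nest_large below 0.011 m and z of long_converter in the frame of nest_large between 0.001 and 0.0075 m and angle between each of long_converter, short_converter's own z axis and vertical below 0.12 rad and horizontal distance between short_converter and nest_small below 0.011 m and z of short_converter in the frame of nest_small between 0.001 and 0.0075 m and linear speed of each of pancake_lens, case_lid, long_converter, short_converter below 0.02 m/s and angular speed of each of pancake_lens, case_lid, long_converter, short_converter below 0.2 rad/s and distance of each of tall_lens, extension_tube, hood from where it was at the start of the episode below 0.025 m and angle between each of tall_lens, extension_tube, hood's own z axis and vertical below 0.2 rad); the robot touches nothing.
It fails at once if the tall silver lens is shifted or knocked over (distance of tall_lens from where it was at the start of the episode above 0.025 m or angle between tall_lens's own z axis and vertical above 0.3 rad).
It fails at once if the hollow extension tube is shifted or knocked over (distance of extension_tube from where it was at the start of the episode above 0.025 m or angle between extension_tube's own z axis and vertical above 0.3 rad).
It fails at once if the black hood is shifted or knocked over (distance of hood from where it was at the start of the episode above 0.025 m or angle between hood's own z axis and vertical above 0.3 rad).
It fails at once if the pancake lens or a teleconverter is dropped (falls free of the fingers at over 0.6 m/s, a fall of about 2 cm) ((linear speed of pancake_lens above 0.6 m/s and contact force between the fingers and pancake_lens below 0.05 N) or (linear speed of long_converter above 0.6 m/s and contact force between the fingers and long_converter below 0.05 N) or (linear speed of short_converter above 0.6 m/s and contact force between the fingers and short_converter below 0.05 N)).
It also fails if it takes over 106 s, if anything falls off the work surface, if the arm or the gripper's body presses on something with over 40 N, if the wrist force passes 120 N, or if a joint passes its speed limit or range.

## Working session

There is one attempt and no reset: what is moved stays moved. The work goes in short steps, Python scripts to look and compute and a tool call to move; the robot and the scene stay as the last step left them, time stands still between calls to the robot, and variables do not carry over. Pictures are saved under pics/ and viewed, and the job is handed in when it is done.

Besides the shell and the picture viewer there is one more tool, called after "Request:" in YAML: its name, and indented under it one key for each argument. step_arm: Moves the arm, as the interface text tells. Its arguments: {"type":"object","properties":{"steps":{"type":"array"},"grip_force":{"type":"number"}},"required":["steps"]}

```bash
ls; mkdir -p pics
cat > h.py <<'E'
import numpy as np, cv2
from rig import manip
def shot(n,f):
    s=manip.observe(); d=manip.get_image(n); cv2.imwrite('pics/'+f,d['image'][:,:,::-1]); return s,d
E
python3 - <<'E'
from h import *
print(manip.observe(), manip.tips_ahead)
for n in ['scene','side','wrist']:
    s,d=shot(n,n+'0.png'); print(n,d['K'].tolist(),{k:(v.tolist() if hasattr(v,'tolist') else v) for k,v in d.items() if k not in('image','K')})
E
```

```text
pics
{'t': 0.0, 'q': array([-1.56030885e+00,  3.81235229e-01,  1.29824554e+00,  9.44295930e-06,
        1.46358308e+00, -2.15293577e-01]), 'joint_velocities': array([ 0.00032061,  0.00060556,  0.00064729, -0.00202223,  0.00109153,
        0.00036528]), 'joint_efforts': array([ 8.37523271e-05, -4.48460269e+01, -2.31278694e+01, -2.40616391e-04,
        4.85602985e-03,  1.31463301e-05]), 'ee_pos': array([ 0.12312793, -0.53578676,  0.25269581]), 'tcp_rot': array([-7.31263209e-04,  9.93634417e-01,  1.12650361e-01,  7.98651532e-05]), 'ft_force': array([-0.0614393 ,  0.50495714, -0.74194951]), 'wrist_torque': array([-0.02517508, -0.00784578, -0.01090296]), 'width': 0.08583375670515954} 0.022
scene [[573.2386108178989, 0.0, 318.79745094388346], [0.0, 573.2386108178989, 237.59169432744724], [0.0, 0.0, 1.0]] {'T': [[0.4296210947981352, -0.5702992507319786, 0.7001317586847462, 1.356570165651071], [0.9028672481380173, 0.2850360544748419, -0.32184651604312703, -0.29794037770708265], [-0.01601396715793918, 0.7703980868771411, 0.637362016903977, 0.7973580406326259], [0.0, 0.0, 0.0, 1.0]], 'shot': 1}
side [[469.74692347068054, 0.0, 317.39407240157334], [0.0, 469.74692347068054, 242.713292959617], [0.0, 0.0, 1.0]] {'T': [[0.9976448326539163, 0.03899600133354239, -0.05642782787715142, 0.4873830872681045], [-0.06826621954386457, 0.6445152601899222, -0.761537788065376, -0.7088080007651296], [0.006671667567254073, 0.7635963536203608, 0.6456594284834387, 0.6998237314737034], [0.0, 0.0, 0.0, 1.0]], 'shot': 2}
wrist [[424.2939718223401, 0.0, 317.9984704247789], [0.0, 424.2939718223401, 238.75992455795136], [0.0, 0.0, 1.0]] {'mount': [[4.1688736002912856e-05, 0.9646002888675214, 0.2637162888005617, 0.0671837184632542], [0.999999156469951, 0.00030214337032615776, -0.0012632374156653931, -0.0002137457174273827], [-0.0012981993043671874, 0.2637161190107192, -0.9645994626022184, -0.12112479676574922], [0.0, 0.0, 0.0, 1.0]], 'shot': 3}
```

View pics/scene0.png

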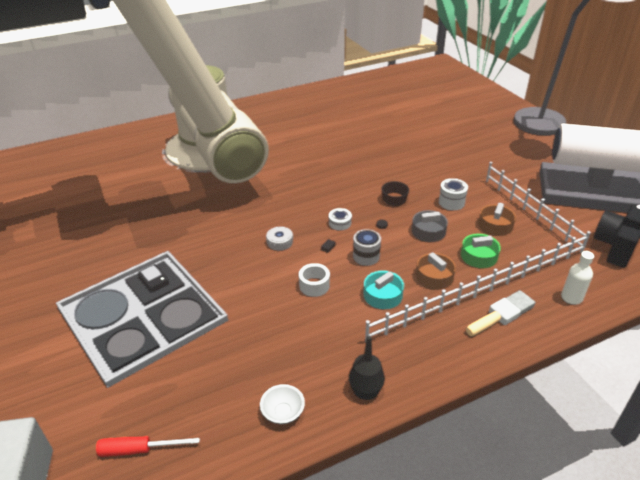

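View pics/side0.png

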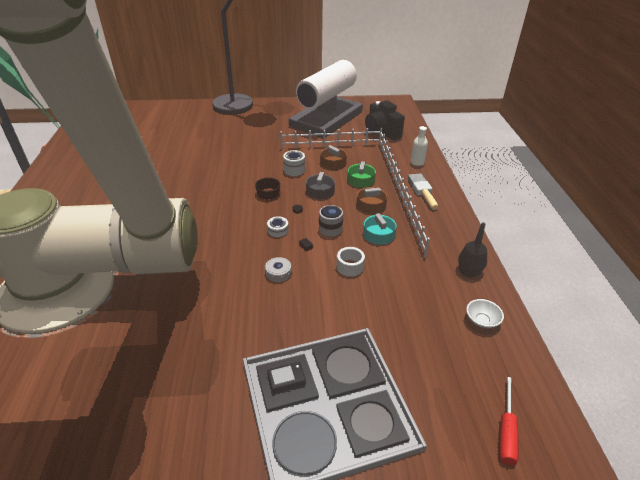

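View pics/wrist0.png

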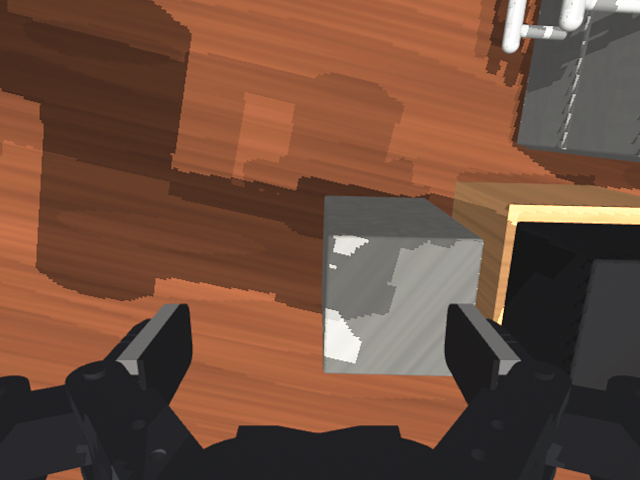

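The scene picture shows the pancake at about (280,238), the short converter at (340,218) and the long one at (453,193). The tall lens is at (367,246), the tube at (314,280), the hood at (395,193) and the grey lid at (430,226). The tray is at (140,312).

```bash
cat >> h.py <<'E'
from scipy.spatial.transform import Rotation as R
H=dict(pancake_lens=.022,case_lid=.030,long_converter=.048,short_converter=.024,case_base=.013,nest_large=.013,nest_small=.013,tall_lens=.052,extension_tube=.034,hood=.030)
def camT(s,d):
    if 'T' in d: return np.array(d['T'])
    q=s['tcp_rot']; T=np.eye(4); T[:3,:3]=R.from_quat([q[1],q[2],q[3],q[0]]).as_matrix(); T[:3,3]=s['ee_pos']
    return T@np.array(d['mount'])
def ray(T,K,px,py):
    v=T[:3,:3]@np.array([(px-K[0,2])/K[0,0],-(py-K[1,2])/K[1,1],-1.]); return T[:3,3],v
def onz(T,K,px,py,z):
    o,v=ray(T,K,px,py); return (o+v*(z-o[2])/v[2])[:2]
def proj(T,K,P):
    P=np.atleast_2d(P); c=(P-T[:3,3])@T[:3,:3]
    return np.c_[K[0,0]*c[:,0]/-c[:,2]+K[0,2],-K[1,1]*c[:,1]/-c[:,2]+K[1,2]]
def cyl_region(T,K,x,y,r,z0,z1):
    a=np.linspace(0,2*np.pi,60); p=np.concatenate([np.c_[x+r*np.cos(a),y+r*np.sin(a),0*a+z] for z in (z0,z1)])
    m=np.zeros((480,640),np.uint8); cv2.fillConvexPoly(m,cv2.convexHull(proj(T,K,p).astype(np.float32)).round().astype(np.int32),1); return m>0
E
python3 - <<'E'
from h import *
for n in ['scene','side']:
    s=manip.observe(); d=manip.get_image(n); T=camT(s,d);K=d['K']
    for k in H:
        for r in manip.trace(k,d)[:3]:
            m=r['region']; 
            if m.sum()==0: continue
            ys,xs=np.nonzero(m); cx,cy=(xs.min()+xs.max())/2,(ys.min()+ys.max())/2
            z=H[k]/2 if 'nest' not in k and 'case_base'!=k else .01
            print(n,k,round(r['confidence'],2),int(cx),int(cy),m.sum(),onz(T,K,cx,cy,z).round(4))
E
```

```text
scene pancake_lens 0.95 279 238 511 [0.4572 0.0212]
scene pancake_lens 0.23 181 314 2209 [ 0.5809 -0.2269]
scene case_lid 0.96 480 250 1167 [0.683  0.3787]
scene case_lid 0.79 429 225 954 [0.5675 0.3306]
scene case_lid 0.79 496 219 997 [0.6161 0.4752]
scene long_converter 0.77 452 194 741 [0.5025 0.4377]
scene long_converter 0.68 279 238 515 [0.4721 0.0159]
scene short_converter 0.71 339 218 415 [0.4541 0.1689]
scene short_converter 0.47 313 280 833 [0.6073 0.032 ]
scene case_base 0.64 100 308 1695 [ 0.4966 -0.3608]
scene nest_large 0.64 181 314 2221 [ 0.5799 -0.2268]
scene nest_small 0.82 126 344 2105 [ 0.606  -0.3332]
scene tall_lens 0.73 366 246 832 [0.579  0.1665]
scene extension_tube 0.8 314 279 867 [0.6117 0.0322]
scene hood 0.85 394 193 562 [0.4281 0.3274]
scene hood 0.51 279 238 498 [0.4607 0.0212]
side pancake_lens 0.58 278 269 569 [0.458  0.0207]
side case_lid 0.89 332 157 514 [0.6165 0.475 ]
side case_lid 0.83 361 174 596 [0.6857 0.3794]
side case_lid 0.77 320 184 657 [0.5704 0.3365]
side long_converter 0.94 294 162 492 [0.505  0.4381]
side short_converter 0.63 277 226 373 [0.4575 0.1673]
side case_base 0.85 304 443 3306 [ 0.4962 -0.3618]
side nest_large 0.85 348 367 2903 [ 0.5787 -0.2313]
side tall_lens 0.9 330 220 653 [0.5828 0.1668]
side tall_lens 0.26 267 188 462 [0.4317 0.3113]
side extension_tube 0.97 350 261 629 [0.613  0.0315]
side extension_tube 0.5 277 226 377 [0.4577 0.1629]
side hood 0.83 267 188 432 [0.4308 0.328 ]
```

Run:
```python
from h import *
a=cv2.imread('pics/scene0.png')[165:310,255:530]
cv2.imwrite('pics/z1.png',cv2.resize(a,None,fx=2.9,fy=2.9,interpolation=3))
a=cv2.imread('pics/side0.png')[140:290,245:405]
cv2.imwrite('pics/z2.png',cv2.resize(a,None,fx=4,fy=4,interpolation=3))
```

```text
(no output)
```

View pics/z1.png

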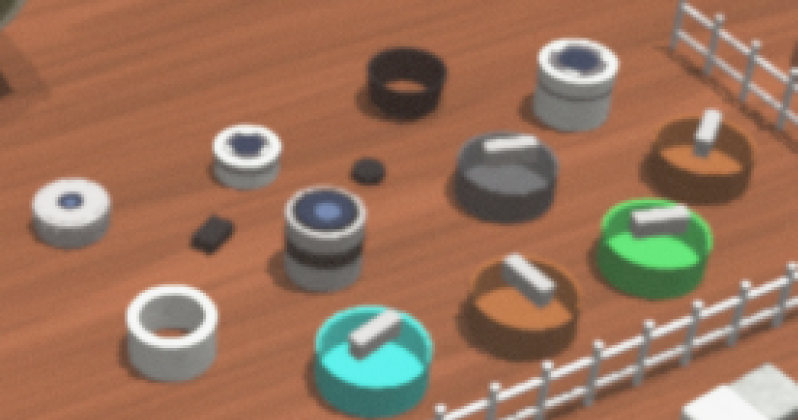

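View pics/z2.png

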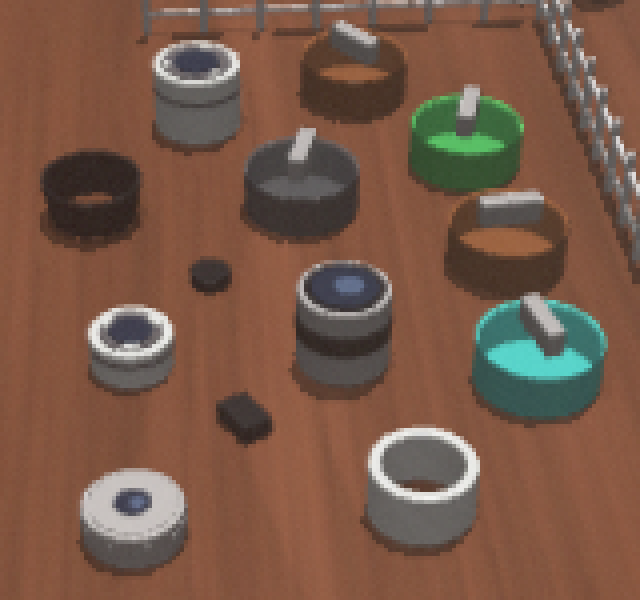

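Identities are clear: the pancake has the small glass and silver face, and the grey lid's bar runs roughly along world y. I'll move over the pancake first.

```bash
cat >> h.py <<'E'
def delta(x,y,z,yaw=None):
    """units needed in tool axes; yaw = world heading of tool x (rad)"""
    s=manip.observe(); q=s['tcp_rot']; M=R.from_quat([q[1],q[2],q[3],q[0]]).as_matrix()
    d=M.T@(np.array([x,y,z])-s['ee_pos'])/.025
    cy=np.arctan2(M[1,0],M[0,0]); 
    print('t',round(s['t'],2),'pos',s['ee_pos'].round(4),'yaw',round(cy,4),'w',round(s['width'],4),'F',s['ft_force'].round(1),'units',d.round(2), 'tilt',(M[:2,2]).round(4))
    if yaw is not None: print('rz units total',np.degrees(-(yaw-cy))/5)
E
python3 -c "
from h import *
delta(.4575,.021,.20)
s=manip.observe();d=manip.get_image('scene')
for p in [(328,246),(382,224)]: print(onz(camT(s,d),d['K'],*p,.006))"
```

```text
t 1.25 pos [ 0.1231 -0.536   0.2533] yaw 0.2258 w 0.0855 F [ 0.9 -0.1 -0.2] units [ 18.02 -18.72   2.13] tilt [-0. -0.]
[0.52137075 0.10712903]
[0.50731336 0.24778618]
```

Request:
step_arm:
  steps:
    - [[0, 0, 0, 0.5, -0.5, 0.1, 0], [0, 0, 0, 1, -1, 0.1, 0], [0, 0, 0, 1, -1, 0.1, 0], [0, 0, 0, 1, -1, 0.1, 0], [0, 0, 0, 1, -1, 0.1, 0], [0, 0, 0, 1, -1, 0.1, 0], [0, 0, 0, 1, -1, 0.1, 0], [0, 0, 0, 1, -1, 0.1, 0], [0, 0, 0, 1, -1, 0.1, 0], [0, 0, 0, 1, -1, 0.1, 0], [0, 0, 0, 1, -1, 0.1, 0], [0, 0, 0, 1, -1, 0.1, 0]]
  grip_force: 40

```text
t: 2.5
ee_pos: [0.3395, -0.1902, 0.2234]
tcp_rot: [0.0, 0.994, 0.113, 0.0]
ft_force: [-0.4, 0.4, 0.2]
width: 0.0851
```

Request:
step_arm:
  steps:
    - [[0, 0, 0, 1, -1, 0.1, 0], [0, 0, 0, 1, -1, 0.1, 0], [0, 0, 0, 1, -1, 0.1, 0], [0, 0, 0, 1, -1, 0.1, 0], [0, 0, 0, 1, -1, 0.1, 0], [0, 0, 0, 1, -1, 0.2, 0], [0, 0, 0, 0.5, -1, 0.2, 0], [0, 0, 0, 0, -0.2, 0, 0], [0, 0, 0, 0, 0, 0, 0]]

```text
t: 3.4
ee_pos: [0.4568, 0.0209, 0.2008]
tcp_rot: [0.0, 0.994, 0.114, -0.0]
ft_force: [0.3, 0.1, -0.1]
width: 0.0853
```

```bash
cat >> h.py <<'E'
def look(k,f,r):
    """fit cylinder top circle centre in the wrist image from traced region via IoU"""
    from scipy.optimize import minimize
    s=manip.observe(); d=manip.get_image('wrist'); cv2.imwrite('pics/'+f,d['image'][:,:,::-1])
    T=camT(s,d);K=d['K']
    for res in manip.trace(k,d)[:2]:
        m=res['region']; ys,xs=np.nonzero(m)
        if len(xs)<50: continue
        p0=onz(T,K,(xs.min()+xs.max())/2,(ys.min()+ys.max())/2,H[k]/2)
        def c(p):
            g=cyl_region(T,K,p[0],p[1],r,0,H[k]); return -(g&m).sum()/(g|m).sum()
        o=minimize(c,p0,method='Nelder-Mead',options=dict(initial_simplex=[p0,p0+[.004,0],p0+[0,.004]],xatol=2e-4))
        print(k,round(res['confidence'],2),p0.round(4),o.x.round(4),'iou',round(-o.fun,3),'px',xs.mean().round(),ys.mean().round())
E
python3 -c "
from h import *
look('pancake_lens','w1.png',.028)
delta(.4575,.021,.20)"
```

```text
t 3.5 pos [0.457  0.0197 0.201 ] yaw 0.2253 w 0.0854 F [-0.4 -0.4 -0.8] units [ 0.03 -0.04  0.04] tilt [ 0.0003 -0.0003]
```

View pics/w1.png

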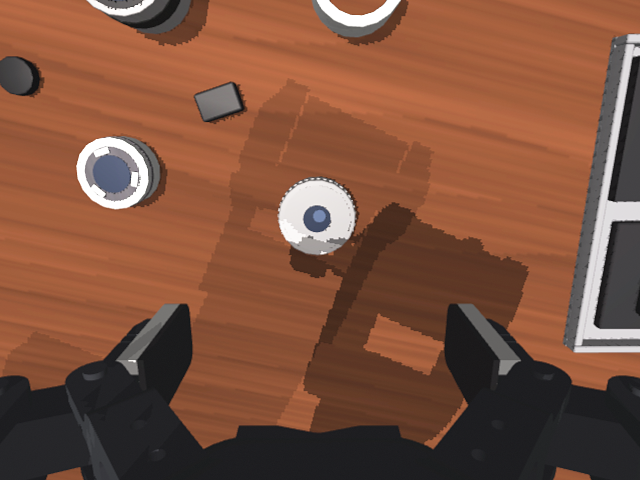

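The wrist picture shows the pancake's top centred at about (317,217) and the short converter's top at (112,172), with the battery and cap well away.

```bash
python3 -c "
from h import *
s=manip.observe();d=manip.get_image('wrist');T=camT(s,d);K=d['K']
print(onz(T,K,317,216,.022), onz(T,K,112,172,.024))
print(proj(T,K,[[s['ee_pos'][0],s['ee_pos'][1],.022]]))
delta(.457,.020,.032)"
```

```text
[0.4590157 0.0206785] [0.45809976 0.16723798]
[[317.65144287 218.99978104]]
t 3.55 pos [0.457  0.0195 0.2011] yaw 0.2248 w 0.0855 F [-0.2  0.5  0.1] units [ 0.   -0.02  6.76] tilt [ 0.0004 -0.0003]
```

Request:
step_arm:
  steps:
    - [[0, 0, 0, 0.05, -0.05, 0.8, 0], [0, 0, 0, 0, 0, 1, 0], [0, 0, 0, 0, 0, 1, 0], [0, 0, 0, 0, 0, 1, 0], [0, 0, 0, 0, 0, 1, 0], [0, 0, 0, 0, 0, 0.8, 0], [0, 0, 0, 0, 0, 0.6, 0], [0, 0, 0, 0, 0, 0.4, 0], [0, 0, 0, 0, 0, 0.3, 0], [0, 0, 0, 0, 0, 0, 0]]

```text
t: 4.55
ee_pos: [0.4579, 0.0215, 0.028]
tcp_rot: [-0.0, 0.994, 0.112, -0.0]
ft_force: [-0.7, 0.5, -0.7]
width: 0.0854
```

```bash
python3 -c "
from h import *
shot('wrist','w2.png')
shot('side','s2.png')
delta(.458,.0207,.027)"
```

```text
t 4.65 pos [0.4583 0.0216 0.0288] yaw 0.2255 w 0.0856 F [0.2 0.4 0.5] units [-0.02  0.03  0.07] tilt [ 0.0008 -0.0002]
```

View pics/w2.png

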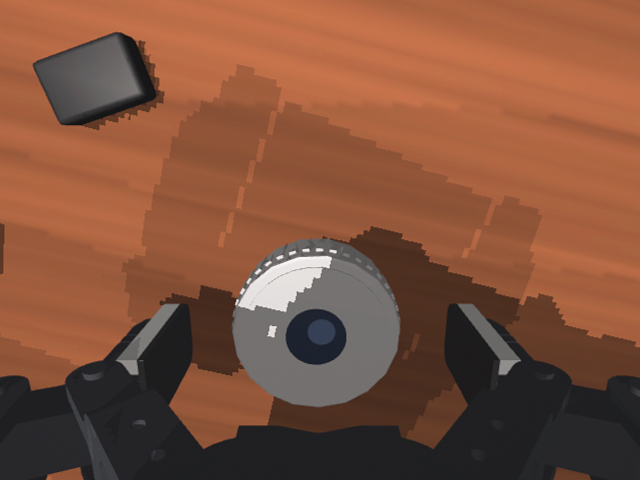

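The lens sits centred between the pads (centre about (316,335)). Closing.

Request:
step_arm:
  steps:
    - [[0, 0, 0, 0, 0, 0, 0.3], [0, 0, 0, 0, 0, 0, 0.5], [0, 0, 0, 0, 0, 0, 0.6], [0, 0, 0, 0, 0, 0, 0.6], [0, 0, 0, 0, 0, 0, 0.6], [0, 0, 0, 0, 0, 0, 0.6]]

```text
t: 5.25
ee_pos: [0.4582, 0.0218, 0.0291]
tcp_rot: [0.0, 0.994, 0.113, 0.001]
ft_force: [-1.7, -0.3, 8.2]
width: 0.0549
```

```bash
python3 -c "
from h import *
shot('wrist','w3.png')
delta(.458,.0207,.2)"
```

```text
t 5.3 pos [0.4582 0.0218 0.0291] yaw 0.2259 w 0.0544 F [-0.4 -0.6  6.5] units [-0.01  0.05 -6.84] tilt [ 0.0012 -0.0003]
```

View pics/w3.png

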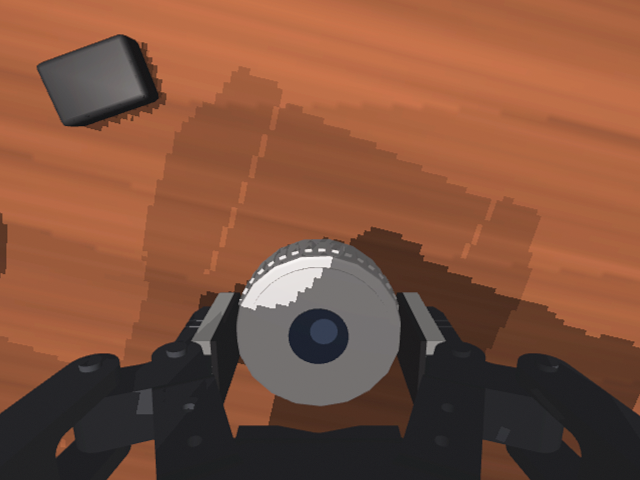

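Request:
step_arm:
  steps:
    - [[0, 0, 0, 0, 0, -0.3, 0.6], [0, 0, 0, 0, 0, -0.7, 0.6], [0, 0, 0, 0, 0, -1, 0.6], [0, 0, 0, 0, 0, -1, 0.6], [0, 0, 0, 0, 0, -0.6, 0.6], [0, 0, 0, 0, 0, -0.2, 0.6]]

```text
t: 5.9
ee_pos: [0.4584, 0.0218, 0.125]
tcp_rot: [0.0, 0.994, 0.113, 0.001]
ft_force: [0.2, 0.0, -2.3]
width: 0.054
```

```bash
python3 -c "
from h import *
s,d=shot('wrist','w4.png');T=camT(s,d);K=d['K']
print(s['ee_pos'],onz(T,K,318,328,s['ee_pos'][2]-.029+.022))
delta(.4962,-.3615,.125)"
```

```text
[0.45840172 0.0218446  0.12504227] [0.45980178 0.02220108]
t 5.95 pos [0.4583 0.0219 0.1248] yaw 0.2259 w 0.0547 F [ 1.  -0.  -1.9] units [-1.96 15.28  0.  ] tilt [ 0.0024 -0.0005]
```

View pics/w4.png

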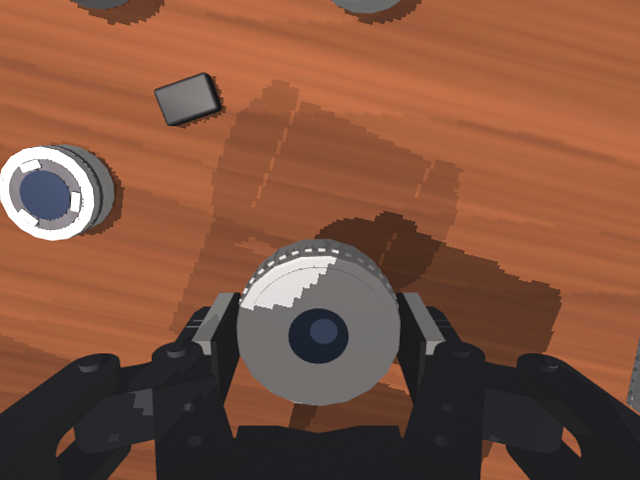

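The lens hangs square in the grip. I'll carry it over the base.

Request:
step_arm:
  steps:
    - [[0, 0, 0, -0.1, 0.5, 0, 0.6], [0, 0, 0, -0.2, 1, 0, 0.6], [0, 0, 0, -0.2, 1, 0, 0.6], [0, 0, 0, -0.2, 1, 0, 0.6], [0, 0, 0, -0.2, 1, 0, 0.6], [0, 0, 0, -0.2, 1, 0, 0.6], [0, 0, 0, -0.2, 1, 0, 0.6], [0, 0, 0, -0.2, 1, 0, 0.6], [0, 0, 0, -0.2, 1, 0, 0.6], [0, 0, 0, -0.2, 1, 0, 0.6], [0, 0, 0, -0.2, 1, 0, 0.6], [0, 0, 0, 0, 1, 0, 0.6]]

```text
t: 7.15
ee_pos: [0.47, -0.2718, 0.122]
tcp_rot: [-0.001, 0.994, 0.112, -0.001]
ft_force: [-0.1, -0.2, -1.1]
width: 0.054
```

Request:
step_arm:
  steps:
    - [[0, 0, 0, 0, 1, 0, 0.6], [0, 0, 0, 0, 1, 0, 0.6], [0, 0, 0, 0, 1, 0, 0.6], [0, 0, 0, 0, 0.6, 0, 0.6], [0, 0, 0, 0, 0.2, 0, 0.6], [0, 0, 0, 0, 0, 0, 0.6]]

```text
t: 7.75
ee_pos: [0.4917, -0.3632, 0.1221]
tcp_rot: [-0.001, 0.994, 0.112, -0.001]
ft_force: [-0.7, 0.7, -1.3]
width: 0.0539
```

```bash
python3 -c "
from h import *
s,d=shot('wrist','w5.png');T=camT(s,d);K=d['K']
im=d['image'].copy()
z=.013
a=np.linspace(0,6.283,90)
for r,z in((.049,.013),(.046,.008)):
  p=proj(T,K,np.c_[.4962+r*np.cos(a),-.3615+r*np.sin(a),0*a+z])
  cv2.polylines(im,[p.astype(np.int32)],True,(255,0,0),1)
for c in ((.579,-.229),(.606,-.333)):
  r=.038 if c[0]<.59 else .033
  p=proj(T,K,np.c_[c[0]+r*np.cos(a),c[1]+r*np.sin(a),0*a+.013])
  cv2.polylines(im,[p.astype(np.int32)],True,(0,255,0),1)
cv2.imwrite('pics/w5o.png',im[:,:,::-1])
delta(.4962,-.3615,.038)"
```

```text
t 7.8 pos [ 0.4919 -0.3624  0.1224] yaw 0.2255 w 0.054 F [-0.2 -0.7 -2.2] units [0.18 0.01 3.38] tilt [-0.0012  0.0014]
```

View pics/w5o.png

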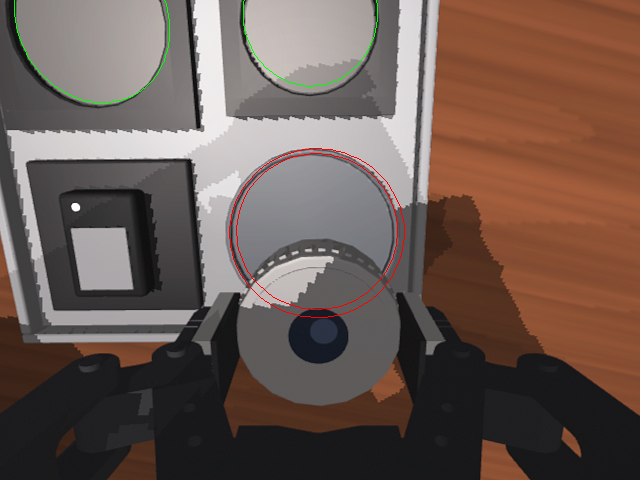

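The overlay agrees with the base to about 2 mm. Actual dish edges are at columns 226–399 against 230–404 drawn, so I'll shift slightly and lower.

Request:
step_arm:
  steps:
    - [[0, 0, 0, 0.15, -0.1, 0.5, 0.6], [0, 0, 0, 0, 0, 0.8, 0.6], [0, 0, 0, 0, 0, 0.8, 0.6], [0, 0, 0, 0, 0, 0.5, 0.6], [0, 0, 0, 0, 0, 0.3, 0.6], [0, 0, 0, 0, 0, 0.2, 0.6], [0, 0, 0, 0, 0, 0.1, 0.6], [0, 0, 0, 0, 0, 0, 0.6]]

```text
t: 8.6
ee_pos: [0.4956, -0.3595, 0.0435]
tcp_rot: [0.0, 0.994, 0.113, 0.0]
ft_force: [0.1, 0.9, -0.9]
width: 0.0538
```

```bash
python3 -c "
from h import *
shot('wrist','w6.png')
delta(.4945,-.3594,.037)"
```

```text
t 8.65 pos [ 0.4957 -0.3595  0.0437] yaw 0.2258 w 0.0547 F [ 0.1 -0.2 -1.7] units [-0.05 -0.02  0.27] tilt [ 0.0005 -0.0006]
```

View pics/w6.png

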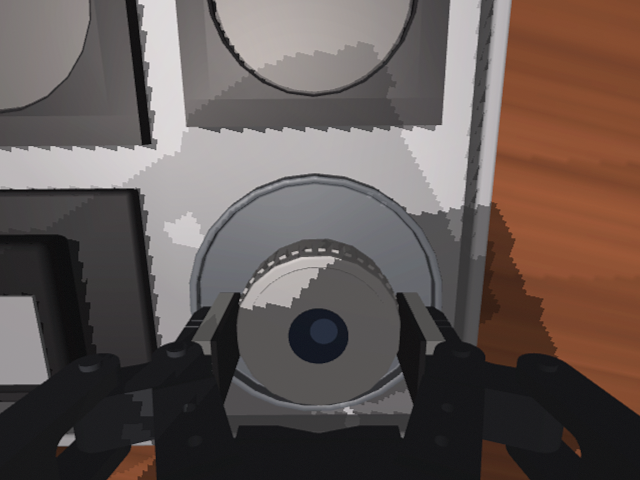

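```bash
python3 -c "
from h import *
s=manip.observe();d=manip.get_image('wrist');T=camT(s,d);K=d['K']
a=np.linspace(0,6.283,360)
for x,y in((.4957,-.3591),(.4985,-.3591),(.493,-.3591)):
  p=proj(T,K,np.c_[x+.049*np.cos(a),y+.049*np.sin(a),0*a+.013]); print(x,p.min(0),p.max(0))
print(onz(T,K,318,328,s['ee_pos'][2]-.029+.022))
c=s['ee_pos']
for dx in (0,.0014,.003):
  p=proj(T,K,np.c_[c[0]+dx+.028*np.cos(a),c[1]+.028*np.sin(a),0*a+c[2]-.007]); print(dx,p.min(0),p.max(0))
"
```

```text
0.4957 [189.756644  175.3913959] [443.78612679 411.13155038]
0.4985 [190.82891019 167.67023435] [445.97907309 405.4989147 ]
0.493 [188.73157158 182.76776716] [441.6896827  416.51996923]
[ 0.4970892  -0.35918841]
0 [233.89711084 251.4562761 ] [402.27119042 404.36382656]
0.0014 [234.62896053 247.30877668] [403.43204951 400.99845191]
0.003 [235.46994756 242.54141787] [404.76601778 397.13232257]
```

Fit confirms the base at (0.4957, -0.359), with the lens within about 1 mm of it. Lowering the last 6 mm.

Request:
step_arm:
  steps:
    - [[0, 0, 0, 0, 0, 0.1, 0.6], [0, 0, 0, 0, 0, 0.1, 0.6], [0, 0, 0, 0, 0, 0.05, 0.6], [0, 0, 0, 0, 0, 0, 0.6]]

```text
t: 9.1
ee_pos: [0.4955, -0.3594, 0.0372]
tcp_rot: [-0.0, 0.994, 0.113, -0.0]
ft_force: [-0.3, 0.6, 1.6]
width: 0.0542
```

Request:
step_arm:
  steps:
    - [[0, 0, 0, 0, 0, 0.03, 0.6], [0, 0, 0, 0, 0, 0, 0.6]]

```text
t: 9.3
ee_pos: [0.4955, -0.3594, 0.0372]
tcp_rot: [0.0, 0.994, 0.113, 0.0]
ft_force: [-1.7, 1.6, 7.8]
width: 0.0542
```

Request:
step_arm:
  steps:
    - [[0, 0, 0, 0, 0, 0, 0.32], [0, 0, 0, 0, 0, 0, 0.28], [0, 0, 0, 0, 0, 0, 0.2], [0, 0, 0, 0, 0, 0, 0.15], [0, 0, 0, 0, 0, 0, 0.15]]

```text
t: 9.8
ee_pos: [0.4956, -0.3594, 0.0362]
tcp_rot: [-0.0, 0.994, 0.113, -0.0]
ft_force: [0.7, -0.2, -0.9]
width: 0.0726
```

```bash
python3 -c "
from h import *
shot('wrist','w7.png')
delta(.569,.334,.17,1.571)"
```

```text
t 9.85 pos [ 0.4955 -0.3594  0.0363] yaw 0.2258 w 0.0726 F [-0.9 -0.1 -1. ] units [  9.07 -26.37  -5.35] tilt [-0.0001  0.    ]
rz units total -15.414494975913744
```

View pics/w7.png

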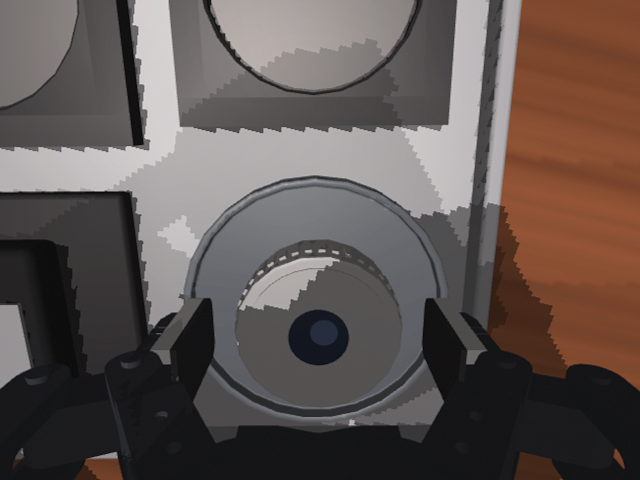

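The lens stands centred in the dish, about (319,330) inside the rim. Lifting and travelling to the lid.

Request:
step_arm:
  steps:
    - [[0, 0, 0, 0, 0, -0.4, 0.1], [0, 0, 0, 0, 0, -1, 0], [0, 0, 0, 0, 0, -1, 0], [0, 0, 0, 0, -0.5, -1, 0], [0, 0, 0, 0.4, -1, -1, 0], [0, 0, 0, 0.4, -1, -1, 0], [0, 0, 0, 0.4, -1, 0, 0], [0, 0, 0, 0.4, -1, 0, 0], [0, 0, 0, 0.4, -1, 0, 0], [0, 0, 0, 0.4, -1, 0, 0], [0, 0, 0, 0.4, -1, 0, 0], [0, 0, 0, 0.4, -1, 0, 0]]

```text
t: 11.05
ee_pos: [0.526, -0.1333, 0.1722]
tcp_rot: [0.0, 0.994, 0.113, 0.0]
ft_force: [0.3, 0.3, -0.4]
width: 0.0858
```

Request:
step_arm:
  steps:
    - [[0, 0, 0, 0.4, -1, 0, 0], [0, 0, 0, 0.4, -1, 0, 0], [0, 0, 0, 0.4, -1, 0, 0], [0, 0, 0, 0.4, -1, 0, 0], [0, 0, 0, 0.4, -1, 0, 0], [0, 0, 0, 0.4, -1, 0, 0], [0, 0, 0, 0.4, -1, 0, 0], [0, 0, 0, 0.4, -1, 0, 0], [0, 0, 0, 0.4, -1, 0, 0], [0, 0, 0, 0.4, -1, 0, 0], [0, 0, 0, 0.4, -1, 0, 0], [0, 0, 0, 0.3, -1, 0, 0]]

```text
t: 12.25
ee_pos: [0.5734, 0.1855, 0.1722]
tcp_rot: [-0.0, 0.994, 0.113, 0.0]
ft_force: [0.2, 0.8, -0.3]
width: 0.0854
```

```bash
python3 -c "
from h import *
s,d=shot('wrist','w8.png');T=camT(s,d);print(manip.boxes_of('case_lid',d)[:3])
shot('scene','s8.png')
delta(.569,.334,.17,1.571)"
```

```text
[{'point': [0.3741, 0.0617], 'confidence': 0.97}, {'point': [0.1552, 0.3854], 'confidence': 0.93}, {'point': [0.6834, 0.1154], 'confidence': 0.69}]
t 12.4 pos [0.5731 0.1854 0.1718] yaw 0.228 w 0.0851 F [ 0.7 -0.5  0.6] units [ 1.18 -5.83  0.07] tilt [ 0.0006 -0.    ]
rz units total -15.389335960609793
```

View pics/w8.png

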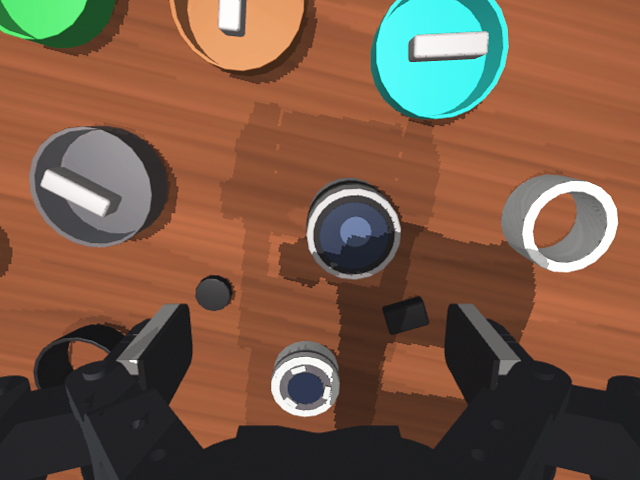

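View pics/s8.png

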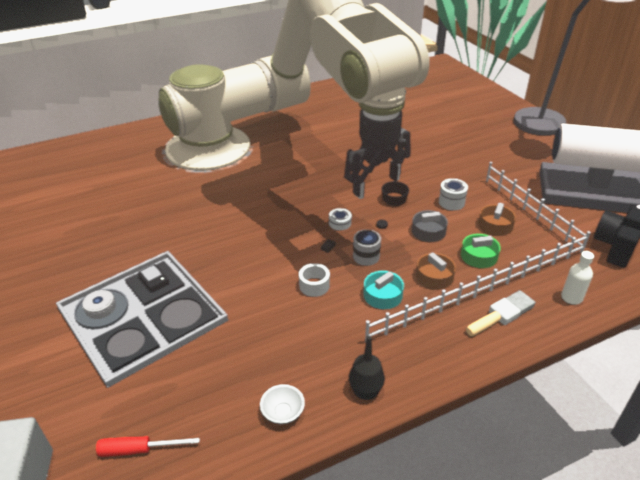

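Wrist view: the grey lid is at (98,187) and its bar top runs from about (45,178) to (108,207). The scene view shows the lens sitting in the dish.

Run:
```python
from h import *
s=manip.observe();d=manip.get_image('wrist');T=camT(s,d);K=d['K'];im=d['image'].astype(int)
sub=im[120:260,20:180]; m=(sub.min(2)>190).astype(np.uint8)
n,l,st,c=cv2.connectedComponentsWithStats(m); i=1+st[1:,4].argmax(); ys,xs=np.nonzero(l==i)
print(st[i]); w=np.array([onz(T,K,x+20,y+120,.048) for x,y in zip(xs,ys)])
r=cv2.minAreaRect((w*1000).astype(np.float32)); b=cv2.boxPoints(r); print(r); 
e=b[1]-b[0],b[2]-b[1]; L=max(e,key=lambda v:np.hypot(*v)); print('bar heading deg',np.degrees(np.arctan2(L[1],L[0])))
c=np.array(r[0])/1000
ang=np.arctan2(L[1],L[0])%np.pi
print('q6?',manip.observe()['q'])
delta(c[0],c[1],.17,ang)
```

```text
[  21   49   67   46 1169]
((568.9563598632812, 329.593994140625), (38.241512298583984, 10.281312942504883), 74.31575775146484)
bar heading deg 74.3158
q6? [ 1.14897093e-01  5.36901928e-01  1.27682972e+00 -3.02105359e-04
  1.32745132e+00  1.45899687e+00]
t 12.45 pos [0.5732 0.1844 0.1718] yaw 0.2268 w 0.0858 F [-0.8 -1.1 -0.1] units [ 1.14 -5.7   0.07] tilt [ 0.0004 -0.0002]
rz units total -12.264575683791914
```

Request:
step_arm:
  steps:
    - [[0, 0, 0, 0.2, -1, 0, 0], [0, 0, 0, 0.2, -1, 0, 0], [0, 0, 0, 0.2, -1, 0, 0], [0, 0, 0, 0.2, -1, 0, 0], [0, 0, 0, 0.2, -1, 0, 0], [0, 0, 0, 0.15, -0.7, 0, 0], [0, 0, -1, 0, 0, 0, 0], [0, 0, -1, 0, 0, 0, 0], [0, 0, -1, 0, 0, 0, 0], [0, 0, -1, 0, 0, 0, 0], [0, 0, -1, 0, 0, 0, 0], [0, 0, -1, 0, 0, 0, 0]]

```text
t: 13.65
ee_pos: [0.5698, 0.3286, 0.1716]
tcp_rot: [0.0, 0.93, 0.367, -0.0]
ft_force: [0.7, 0.8, 0.1]
width: 0.0853
```

Request:
step_arm:
  steps:
    - [[0, 0, -1, 0, 0, 0, 0], [0, 0, -1, 0, 0, 0, 0], [0, 0, -1, 0, 0, 0, 0], [0, 0, -1, 0, 0, 0, 0], [0, 0, -1, 0, 0, 0, 0], [0, 0, -1, 0, 0, 0, 0], [0, 0, -0.26, 0, 0, 0, 0], [0, 0, 0, 0, 0, 0, 0]]

```text
t: 14.45
ee_pos: [0.5697, 0.329, 0.1715]
tcp_rot: [0.0, 0.798, 0.603, 0.0]
ft_force: [-0.4, -0.4, 0.4]
width: 0.085
```

Run:
```python
from h import *
s,d=shot('wrist','w9.png');T=camT(s,d);K=d['K'];im=d['image'].astype(int)
u,v=proj(T,K,[[.569,.3296,.048]])[0].astype(int);print(u,v)
m=np.zeros((480,640),np.uint8); m[v-60:v+60,u-60:u+60]=(im[v-60:v+60,u-60:u+60].min(2)>190)
n,l,st,c=cv2.connectedComponentsWithStats(m); i=1+st[1:,4].argmax(); ys,xs=np.nonzero(l==i)
print(st[i]); w=np.array([onz(T,K,x,y,.048) for x,y in zip(xs,ys)])
r=cv2.minAreaRect((w*1000).astype(np.float32)); b=cv2.boxPoints(r); print(r)
e=b[1]-b[0],b[2]-b[1]; L=max(e,key=lambda v:np.hypot(*v)); ang=np.arctan2(L[1],L[0])%np.pi;print('heading',np.degrees(ang))
delta(*(np.array(r[0])/1000),.056,ang)
```

```text
315 238
[308 207  16  62 889]
((568.7996215820312, 329.6150817871094), (37.7788200378418, 8.917763710021973), 73.76824188232422)
heading 73.768234
t 14.5 pos [0.5696 0.3291 0.1714] yaw 1.2933 w 0.0856 F [-1.1  0.2  1. ] units [ 0.01 -0.04  4.62] tilt [ 0.     -0.0001]
rz units total 0.06651447266311192
```

View pics/w9.png

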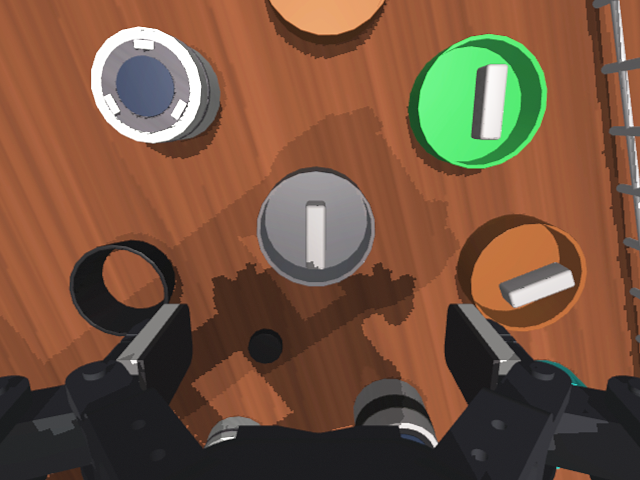

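The tool is aligned with the bar (heading 73.8°) and centred at (316,237). Descending.

Request:
step_arm:
  steps:
    - [[0, 0, 0, 0, -0.04, 0.5, 0], [0, 0, 0, 0, 0, 1, 0], [0, 0, 0, 0, 0, 1, 0], [0, 0, 0, 0, 0, 0.9, 0], [0, 0, 0, 0, 0, 0.6, 0], [0, 0, 0, 0, 0, 0.4, 0], [0, 0, 0, 0, 0, 0.3, 0], [0, 0, 0, 0, 0, 0, 0], [0, 0, 0, 0, 0, 0, 0.3]]

```text
t: 15.4
ee_pos: [0.5687, 0.33, 0.0543]
tcp_rot: [0.0, 0.797, 0.603, 0.0]
ft_force: [-0.2, 0.5, 0.2]
width: 0.0738
```

```bash
python3 -c "
from h import *
shot('wrist','w10.png')
delta(.5688,.3296,.054)"
```

```text
t 15.45 pos [0.5688 0.33   0.0546] yaw 1.2956 w 0.0665 F [ 0.6 -0.2  0. ] units [-0.02  0.    0.02] tilt [0.0013 0.0005]
```

View pics/w10.png

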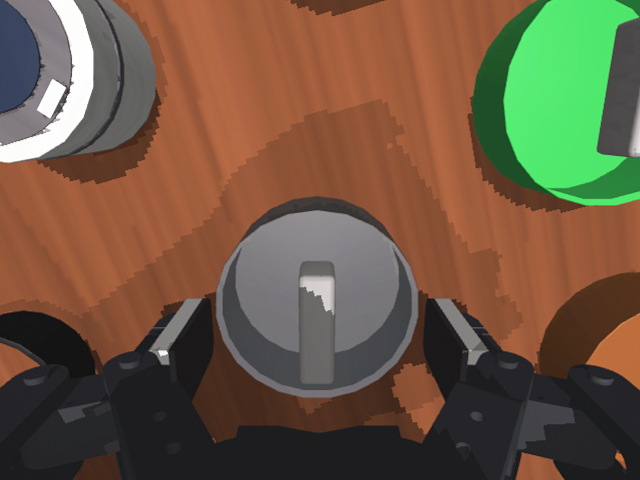

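Request:
step_arm:
  steps:
    - [[0, 0, 0, 0, 0, 0, 0.5], [0, 0, 0, 0, 0, 0, 0.7], [0, 0, 0, 0, 0, 0, 0.7], [0, 0, 0, 0, 0, 0, 0.7]]
  grip_force: 30

```text
t: 15.85
ee_pos: [0.5685, 0.3299, 0.054]
tcp_rot: [0.0, 0.797, 0.603, 0.0]
ft_force: [0.1, -0.4, 0.4]
width: 0.0257
```

Request:
step_arm:
  steps:
    - [[0, 0, 0, 0, 0, 0, 0.85], [0, 0, 0, 0, 0, 0, 1], [0, 0, 0, 0, 0, 0, 1], [0, 0, 0, 0, 0, 0, 1], [0, 0, 0, 0, 0, 0, 1]]

```text
t: 16.35
ee_pos: [0.5685, 0.3299, 0.054]
tcp_rot: [0.0, 0.797, 0.603, 0.0]
ft_force: [-0.4, 0.3, 1.8]
width: 0.0112
```

Request:
step_arm:
  steps:
    - [[0, 0, 0, 0, 0, -0.3, 1], [0, 0, 0, 0, 0, -0.7, 1], [0, 0, 0, 0, 0, -1, 1], [0, 0, 0, 0, 0, -1, 1], [0, 0, 0, 0, 0, -0.7, 1], [0, 0, 0, 0, 0, -0.3, 1]]

```text
t: 16.95
ee_pos: [0.5688, 0.3301, 0.156]
tcp_rot: [0.0, 0.797, 0.603, 0.001]
ft_force: [0.2, 0.2, -1.2]
width: 0.0111
```

```bash
python3 -c "
from h import *
shot('wrist','w11.png')
delta(.4955,-.3592,.155)"
```

```text
t 17.0 pos [0.5689 0.3301 0.1562] yaw 1.2958 w 0.0109 F [ 0.6 -0.8  0.4] units [-2.733e+01  4.660e+00  1.000e-02] tilt [0.003  0.0011]
```

View pics/w11.png

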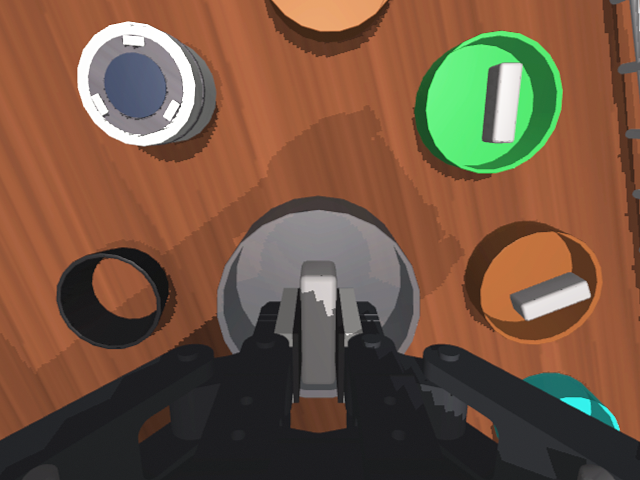

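The lid is held level by its bar. Carrying it to the base.

Request:
step_arm:
  steps:
    - [[0, 0, 0, -0.5, 0.1, 0, 1], [0, 0, 0, -1, 0.2, 0, 1], [0, 0, 0, -1, 0.2, 0, 1], [0, 0, 0, -1, 0.2, 0, 1], [0, 0, 0, -1, 0.2, 0, 1], [0, 0, 0, -1, 0.2, 0, 1], [0, 0, 0, -1, 0.2, 0, 1], [0, 0, 0, -1, 0.2, 0, 1], [0, 0, 0, -1, 0.2, 0, 1], [0, 0, 0, -1, 0.2, 0, 1], [0, 0, 0, -1, 0.2, 0, 1], [0, 0, 0, -1, 0.2, 0, 1]]

```text
t: 18.2
ee_pos: [0.5445, 0.036, 0.1526]
tcp_rot: [-0.001, 0.797, 0.603, -0.001]
ft_force: [0.0, 0.0, 0.5]
width: 0.0111
```

Request:
step_arm:
  steps:
    - [[0, 0, 0, -1, 0.2, 0, 1], [0, 0, 0, -1, 0.2, 0, 1], [0, 0, 0, -1, 0.2, 0, 1], [0, 0, 0, -1, 0.2, 0, 1], [0, 0, 0, -1, 0.2, 0, 1], [0, 0, 0, -1, 0.2, 0, 1], [0, 0, 0, -1, 0.2, 0, 1], [0, 0, 0, -1, 0.2, 0, 1], [0, 0, 0, -1, 0.2, 0, 1], [0, 0, 0, -1, 0.2, 0, 1], [0, 0, 0, -1, 0.2, 0, 1], [0, 0, 0, -1, 0, 0, 1]]

```text
t: 19.4
ee_pos: [0.516, -0.2673, 0.1524]
tcp_rot: [-0.001, 0.797, 0.603, -0.0]
ft_force: [-0.3, 0.5, -0.7]
width: 0.011
```

Request:
step_arm:
  steps:
    - [[0, 0, 0, -1, 0, 0, 1], [0, 0, 0, -1, 0, 0, 1], [0, 0, 0, -1, 0, 0, 1], [0, 0, 0, -0.5, 0, 0, 1], [0, 0, 0, -0.2, 0, 0, 1], [0, 0, 0, 0, 0, 0, 1]]

```text
t: 20.0
ee_pos: [0.4916, -0.355, 0.1533]
tcp_rot: [-0.001, 0.798, 0.603, -0.0]
ft_force: [-0.5, 0.1, 0.2]
width: 0.0109
```

Run:
```python
from h import *
s,d=shot('wrist','w12.png');T=camT(s,d);K=d['K'];im=d['image'].copy()
a=np.linspace(0,6.283,180)
c=s['ee_pos']; M=camT(s,{'mount':np.eye(4)}); tx=M[:3,0]
for off,col in((0,(255,0,0)),(.003,(0,255,0))):
  p=proj(T,K,np.c_[c[0]+tx[0]*off+.038*np.cos(a),c[1]+tx[1]*off+.038*np.sin(a),0*a+c[2]-.024]);print(off,p.min(0),p.max(0)); cv2.polylines(im,[p.astype(int).astype(np.int32)],True,col,1)
p=proj(T,K,np.c_[.4957+.049*np.cos(a),-.3591+.049*np.sin(a),0*a+.013]); cv2.polylines(im,[p.astype(np.int32)],True,(255,255,0),1)
cv2.imwrite('pics/w12o.png',im[:,:,::-1])
delta(.4955,-.3592,.064)
```

```text
0 [214.4726693  209.02140233] [419.33857615 397.96804633]
0.003 [213.94843503 200.50323756] [419.85272331 391.37044189]
t 20.05 pos [ 0.4919 -0.3544  0.1535] yaw 1.2959 w 0.011 F [ 0.   0.1 -0.4] units [-0.15  0.19  3.58] tilt [-0.0005  0.0008]
```

View pics/w12o.png

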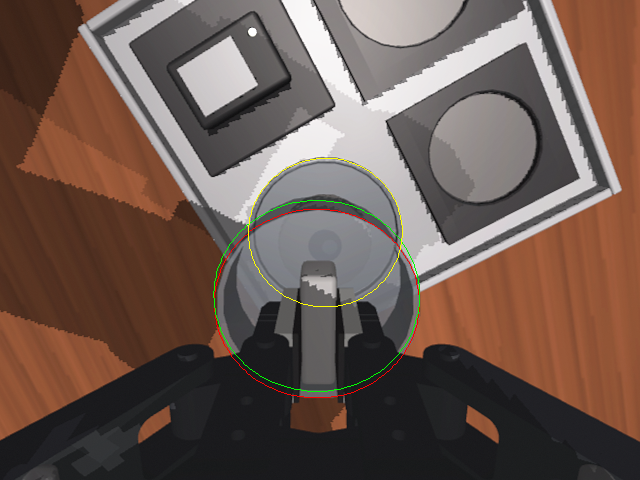

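The lid's circle matches the TCP and the dish matches the overlay. Correcting a few mm and lowering.

Request:
step_arm:
  steps:
    - [[0, 0, 0, -0.15, 0.2, 0.3, 1], [0, 0, 0, 0, 0, 0.8, 1], [0, 0, 0, 0, 0, 0.8, 1], [0, 0, 0, 0, 0, 0.5, 1], [0, 0, 0, 0, 0, 0.3, 1], [0, 0, 0, 0, 0, 0.2, 1], [0, 0, 0, 0, 0, 0.1, 1], [0, 0, 0, 0, 0, 0, 1]]

```text
t: 20.85
ee_pos: [0.4959, -0.3602, 0.079]
tcp_rot: [0.0, 0.797, 0.603, 0.0]
ft_force: [-0.0, 0.1, -0.2]
width: 0.0112
```

Run:
```python
from h import *
s,d=shot('wrist','w13.png');T=camT(s,d);K=d['K'];im=d['image'].copy()
a=np.linspace(0,6.283,180)
p=proj(T,K,np.c_[.4957+.049*np.cos(a),-.3591+.049*np.sin(a),0*a+.013]); cv2.polylines(im,[p.astype(np.int32)],True,(255,255,0),1)
cv2.imwrite('pics/w13o.png',im[:,:,::-1])
delta(.4957,-.3591,.062)
```

```text
t 20.9 pos [ 0.496  -0.3602  0.0793] yaw 1.2957 w 0.0111 F [-0.5 -1.1 -0.8] units [ 0.04 -0.02  0.69] tilt [ 0.0006 -0.0006]
```

View pics/w13o.png

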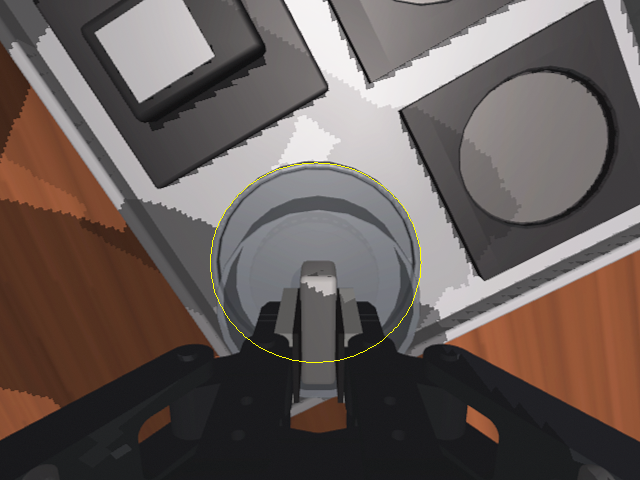

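Request:
step_arm:
  steps:
    - [[0, 0, 0, 0, 0, 0.2, 1], [0, 0, 0, 0, 0, 0.2, 1], [0, 0, 0, 0, 0, 0.15, 1], [0, 0, 0, 0, 0, 0.1, 1], [0, 0, 0, 0, 0, 0.03, 1], [0, 0, 0, 0, 0, 0, 1]]

```text
t: 21.5
ee_pos: [0.4958, -0.36, 0.062]
tcp_rot: [-0.0, 0.797, 0.603, -0.0]
ft_force: [-1.5, 0.9, 2.6]
width: 0.0116
```

Request:
step_arm:
  steps:
    - [[0, 0, 0, 0, 0, 0.05, 1], [0, 0, 0, 0, 0, 0, 1]]

```text
t: 21.7
ee_pos: [0.4958, -0.36, 0.0619]
tcp_rot: [0.0, 0.797, 0.604, -0.0]
ft_force: [-4.3, 3.2, 12.2]
width: 0.0115
```

In contact with the floor. Releasing and lifting.

Request:
step_arm:
  steps:
    - [[0, 0, 0, 0, 0, -0.04, 1], [0, 0, 0, 0, 0, 0, 0.8], [0, 0, 0, 0, 0, 0, 0.6], [0, 0, 0, 0, 0, 0, 0.5], [0, 0, 0, 0, 0, 0, 0.5], [0, 0, 0, 0, 0, -0.4, 0.4], [0, 0, 0, 0, 0, -0.8, 0.2], [0, 0, 0, 0, 0, -1, 0], [0, 0, 0, 0, 0, -1, 0], [0, 0, 0, 0, 0, -0.6, 0]]

```text
t: 22.7
ee_pos: [0.4961, -0.3604, 0.1594]
tcp_rot: [0.002, 0.797, 0.603, 0.0]
ft_force: [-0.3, 0.3, -0.4]
width: 0.0854
```

Run:
```python
from h import *
s,d=shot('wrist','w14.png');T=camT(s,d);K=d['K']
im=d['image'].copy()
a=np.linspace(0,6.283,180)
for c,r,z in (((.606,-.333),.033,.013),((.4957,-.3591),.038,.038),((.4957,-.3591),.049,.013)):
  p=proj(T,K,np.c_[c[0]+r*np.cos(a),c[1]+r*np.sin(a),0*a+z]); cv2.polylines(im,[p.astype(np.int32)],True,(255,255,0),1)
cv2.imwrite('pics/w14o.png',im[:,:,::-1])
delta(.505,.438,.18,.2258)
```

```text
t 22.75 pos [ 0.4967 -0.3609  0.1613] yaw 1.2958 w 0.0855 F [ 0.6 -0.   1.8] units [30.84 -8.35 -0.9 ] tilt [ 0.0044 -0.0047]
rz units total 12.261818791719117
```

View pics/w14o.png

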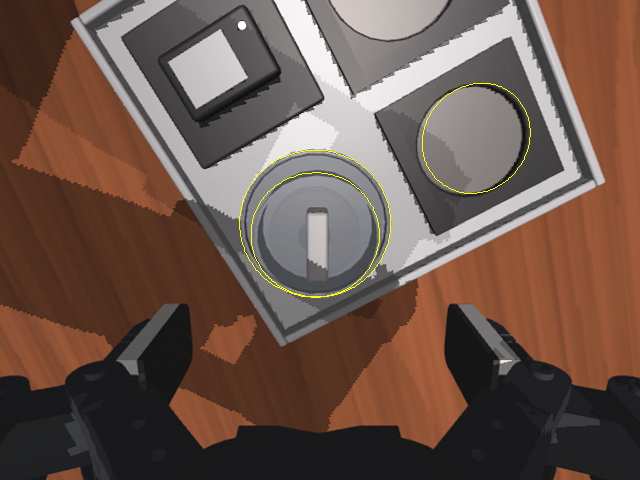

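The lid sits level and centred over the lens, bar at (317,243) in the dish. Next is the long converter, at the same yaw.

Request:
step_arm:
  steps:
    - [[0, 0, 0, 0.5, -0.1, -0.3, 0], [0, 0, 0, 1, -0.3, -0.3, 0], [0, 0, 0, 1, -0.3, -0.3, 0], [0, 0, 0, 1, -0.3, 0, 0], [0, 0, 0, 1, -0.3, 0, 0], [0, 0, 0, 1, -0.3, 0, 0], [0, 0, 0, 1, -0.3, 0, 0], [0, 0, 0, 1, -0.3, 0, 0], [0, 0, 0, 1, -0.3, 0, 0], [0, 0, 0, 1, -0.3, 0, 0], [0, 0, 0, 1, -0.3, 0, 0], [0, 0, 0, 1, -0.3, 0, 0]]

```text
t: 23.95
ee_pos: [0.4912, -0.0583, 0.1786]
tcp_rot: [-0.001, 0.797, 0.604, -0.0]
ft_force: [0.2, 0.3, -0.2]
width: 0.0853
```

Request:
step_arm:
  steps:
    - [[0, 0, 0, 1, -0.3, 0, 0], [0, 0, 0, 1, -0.3, 0, 0], [0, 0, 0, 1, -0.3, 0, 0], [0, 0, 0, 1, -0.3, 0, 0], [0, 0, 0, 1, -0.3, 0, 0], [0, 0, 0, 1, -0.3, 0, 0], [0, 0, 0, 1, -0.3, 0, 0], [0, 0, 0, 1, -0.3, 0, 0], [0, 0, 0, 1, -0.3, 0, 0], [0, 0, 0, 1, -0.3, 0, 0], [0, 0, 0, 1, -0.3, 0, 0], [0, 0, 0, 1, -0.3, 0, 0]]

```text
t: 25.15
ee_pos: [0.4857, 0.2543, 0.1785]
tcp_rot: [-0.0, 0.797, 0.604, -0.001]
ft_force: [-0.5, -0.4, -0.2]
width: 0.0853
```

Request:
step_arm:
  steps:
    - [[0, 0, 0, 1, -0.2, 0, 0], [0, 0, 0, 1, -0.2, 0, 0], [0, 0, 0, 1, -0.2, 0, 0], [0, 0, 0, 1, -0.2, 0, 0], [0, 0, 0, 1, -0.2, 0, 0], [0, 0, 0, 1, -0.2, 0, 0], [0, 0, 0, 1, -0.1, 0, 0], [0, 0, 0, 0.4, 0, 0, 0], [0, 0, 0, 0, 0, 0, 0]]

```text
t: 26.05
ee_pos: [0.5052, 0.4405, 0.1782]
tcp_rot: [-0.0, 0.797, 0.604, -0.001]
ft_force: [-1.0, -0.2, 0.6]
width: 0.0852
```

Run:
```python
from h import *
look('long_converter','w15.png',.030)
delta(.505,.438,.18)
```

```text
long_converter 0.66 [0.5027 0.4349] [0.5032 0.4373] iou 0.959 px 316.0 235.0
t 26.15 pos [0.5056 0.439  0.1787] yaw 1.2955 w 0.0854 F [ 0.2  0.4 -0.2] units [-0.05 -0.01 -0.05] tilt [-0.0009 -0.0008]
```

View pics/w15.png

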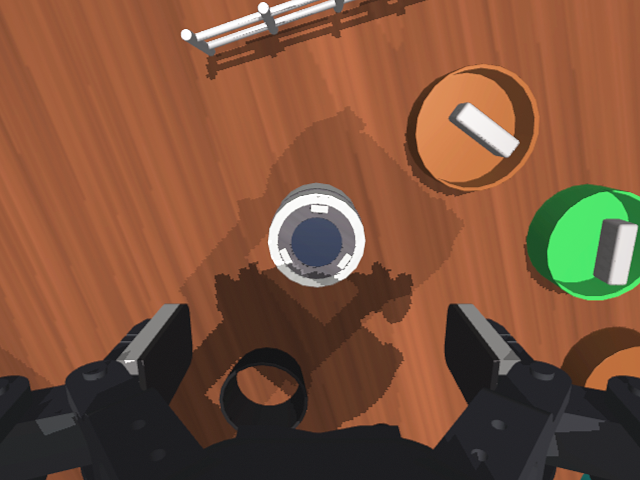

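The converter's top is at (316,240), position (0.503, 0.437), with the hood behind at (263,392) clear of the fingers. Descending.

Request:
step_arm:
  steps:
    - [[0, 0, 0, -0.08, -0.06, 0.6, 0], [0, 0, 0, 0, 0, 1, 0], [0, 0, 0, 0, 0, 1, 0], [0, 0, 0, 0, 0, 1, 0], [0, 0, 0, 0, 0, 0.9, 0], [0, 0, 0, 0, 0, 0.6, 0], [0, 0, 0, 0, 0, 0.4, 0], [0, 0, 0, 0, 0, 0.3, 0], [0, 0, 0, 0, 0, 0, 0]]

```text
t: 27.05
ee_pos: [0.5039, 0.438, 0.0337]
tcp_rot: [-0.0, 0.797, 0.603, -0.0]
ft_force: [0.0, 0.9, -0.5]
width: 0.0855
```

```bash
python3 -c "
from h import *
shot('wrist','w16.png')
delta(.5035,.4375,.034)"
```

```text
t 27.1 pos [0.5041 0.4382 0.0344] yaw 1.2956 w 0.0852 F [ 0.4 -0.6 -0.2] units [-0.03 -0.02  0.02] tilt [0.0004 0.0002]
```

View pics/w16.png

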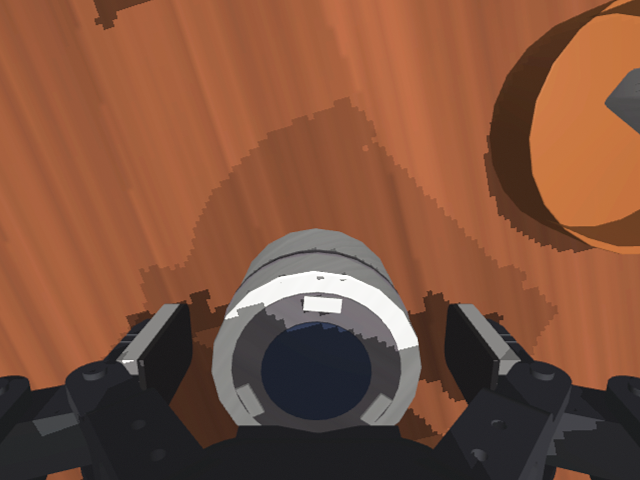

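Centred between the pads. Closing and lifting.

Request:
step_arm:
  steps:
    - [[0, 0, 0, 0, 0, 0, 0.3], [0, 0, 0, 0, 0, 0, 0.5], [0, 0, 0, 0, 0, 0, 0.6], [0, 0, 0, 0, 0, 0, 0.6], [0, 0, 0, 0, 0, 0, 0.6], [0, 0, 0, 0, 0, 0, 0.6]]
  grip_force: 50

```text
t: 27.7
ee_pos: [0.5044, 0.4385, 0.0352]
tcp_rot: [0.0, 0.797, 0.603, 0.001]
ft_force: [0.0, -0.4, 6.3]
width: 0.0591
```

Request:
step_arm:
  steps:
    - [[0, 0, 0, 0, 0, -0.2, 0.6], [0, 0, 0, 0, 0, -0.5, 0.6], [0, 0, 0, 0, 0, -1, 0.6], [0, 0, 0, 0, 0, -1, 0.6], [0, 0, 0, 0, 0, -1, 0.6], [0, 0, 0, 0, 0, -0.6, 0.6], [0, 0, 0, 0, 0, -0.2, 0.6], [0, 0, 0, 0, 0, 0, 0.6]]

```text
t: 28.5
ee_pos: [0.504, 0.4383, 0.1473]
tcp_rot: [0.0, 0.797, 0.603, 0.0]
ft_force: [-0.6, -0.2, -3.3]
width: 0.0588
```

```bash
python3 -c "
from h import *
shot('wrist','w17.png')
delta(.579,-.229,.147)"
```

```text
t 28.55 pos [0.5037 0.4381 0.1462] yaw 1.2957 w 0.0589 F [-0.4 -0.7 -2.1] units [-2.486e+01  1.015e+01 -2.000e-02] tilt [-0.0007 -0.0004]
```

View pics/w17.png

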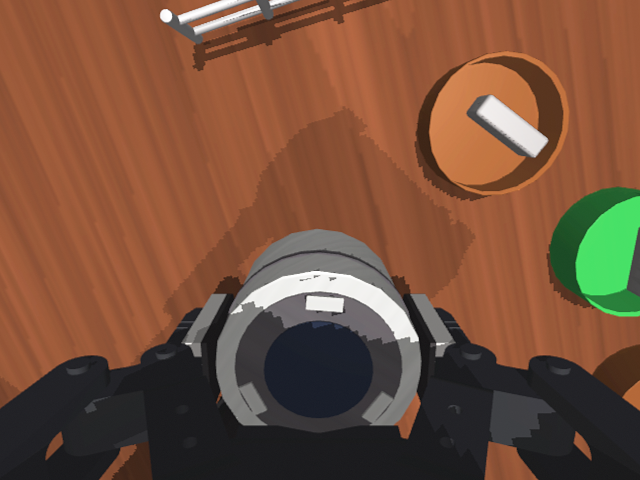

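The converter is held upright. Carrying it to the large nest.

Request:
step_arm:
  steps:
    - [[0, 0, 0, -0.4, 0.2, 0, 0.6], [0, 0, 0, -0.8, 0.4, 0, 0.6], [0, 0, 0, -1, 0.4, 0, 0.6], [0, 0, 0, -1, 0.4, 0, 0.6], [0, 0, 0, -1, 0.4, 0, 0.6], [0, 0, 0, -1, 0.4, 0, 0.6], [0, 0, 0, -1, 0.4, 0, 0.6], [0, 0, 0, -1, 0.4, 0, 0.6], [0, 0, 0, -1, 0.4, 0, 0.6], [0, 0, 0, -1, 0.4, 0, 0.6], [0, 0, 0, -1, 0.4, 0, 0.6], [0, 0, 0, -1, 0.4, 0, 0.6]]

```text
t: 29.75
ee_pos: [0.538, 0.1358, 0.1458]
tcp_rot: [-0.0, 0.797, 0.603, -0.001]
ft_force: [-0.2, -0.3, -1.8]
width: 0.0586
```

Request:
step_arm:
  steps:
    - [[0, 0, 0, -1, 0.4, 0, 0.6], [0, 0, 0, -1, 0.4, 0, 0.6], [0, 0, 0, -1, 0.4, 0, 0.6], [0, 0, 0, -1, 0.4, 0, 0.6], [0, 0, 0, -1, 0.4, 0, 0.6], [0, 0, 0, -1, 0.4, 0, 0.6], [0, 0, 0, -1, 0.4, 0, 0.6], [0, 0, 0, -1, 0.4, 0, 0.6], [0, 0, 0, -1, 0.4, 0, 0.6], [0, 0, 0, -1, 0.4, 0, 0.6], [0, 0, 0, -1, 0.4, 0, 0.6], [0, 0, 0, -0.7, 0.4, 0, 0.6]]

```text
t: 30.95
ee_pos: [0.5736, -0.1786, 0.1457]
tcp_rot: [-0.001, 0.798, 0.603, -0.001]
ft_force: [0.1, 0.3, -3.1]
width: 0.0586
```

Request:
step_arm:
  steps:
    - [[0, 0, 0, -0.4, 0.4, 0, 0.6], [0, 0, 0, -0.2, 0, 0, 0.6], [0, 0, 0, 0, 0, 0, 0.6]]

```text
t: 31.25
ee_pos: [0.5792, -0.1942, 0.1458]
tcp_rot: [-0.001, 0.798, 0.603, -0.0]
ft_force: [-0.6, -0.2, -2.1]
width: 0.0586
```

Run:
```python
from h import *
s,d=shot('wrist','w18.png');T=camT(s,d);K=d['K'];im=d['image'].copy()
a=np.linspace(0,6.283,180)
th=np.radians(14)
for c,r in (((.579,-.2295),.038),((.606,-.333),.033)):
  p=proj(T,K,np.c_[c[0]+r*np.cos(a),c[1]+r*np.sin(a),0*a+.013]); cv2.polylines(im,[p.astype(np.int32)],True,(255,0,0),1)
cv2.imwrite('pics/w18o.png',im[:,:,::-1])
delta(.579,-.2295,.047)
```

```text
t 31.3 pos [ 0.5794 -0.1935  0.146 ] yaw 1.2954 w 0.0589 F [ 0.9 -0.8 -2.4] units [-1.39  0.38  3.96] tilt [-0.0013  0.0008]
```

View pics/w18o.png

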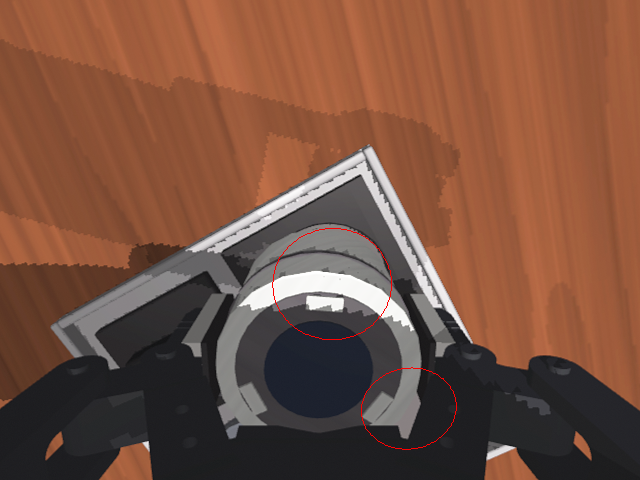

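Run:
```python
from h import *
s=manip.observe();d=manip.get_image('wrist');T=camT(s,d);K=d['K']
print(onz(T,K,370,147,.016))
# pad corner of large nest: inner right top corner etc.
print(onz(T,K,361,176,.013), 'large = corner - 50mm diag')
e=onz(T,K,52,326,.016)-onz(T,K,368,147,.016); print('edge',e,np.hypot(*e),np.degrees(np.arctan2(e[1],e[0])))
```

```text
[ 0.62316271 -0.15047039]
[ 0.61421307 -0.1657209 ] large = corner - 50mm diag
edge [-0.22552081 -0.05480605] 0.23208476677953394 -166.3407730964001
```

Tray corner and pad geometry give the large nest at (0.577, -0.227) and the small at (0.603, -0.334), agreeing to about 2 mm with the fixed cameras. Lowering over the nest.

Request:
step_arm:
  steps:
    - [[0, 0, 0, -0.6, 0.15, 0, 0.6], [0, 0, 0, -0.67, 0.15, 0.3, 0.6], [0, 0, 0, 0, 0, 0.8, 0.6], [0, 0, 0, 0, 0, 0.9, 0.6], [0, 0, 0, 0, 0, 0.7, 0.6], [0, 0, 0, 0, 0, 0.5, 0.6], [0, 0, 0, 0, 0, 0.3, 0.6], [0, 0, 0, 0, 0, 0.1, 0.6], [0, 0, 0, 0, 0, 0, 0.6]]

```text
t: 32.25
ee_pos: [0.5789, -0.2266, 0.0567]
tcp_rot: [0.0, 0.797, 0.603, 0.0]
ft_force: [0.4, 0.6, -2.5]
width: 0.0585
```

Run:
```python
from h import *
s,d=shot('wrist','w19.png');T=camT(s,d);K=d['K'];im=d['image'].copy()
a=np.linspace(0,6.283,180);c=(.577,-.227)
p=proj(T,K,np.c_[c[0]+.038*np.cos(a),c[1]+.038*np.sin(a),0*a+.013]); cv2.polylines(im,[p.astype(np.int32)],True,(255,0,0),1)
cv2.imwrite('pics/w19o.png',im[:,:,::-1])
delta(.578,-.226,.043)
```

```text
t 32.3 pos [ 0.579  -0.2266  0.0571] yaw 1.2957 w 0.0587 F [ 0.1 -0.1 -2. ] units [ 0.01 -0.05  0.56] tilt [ 0.0009 -0.0006]
```

View pics/w19o.png

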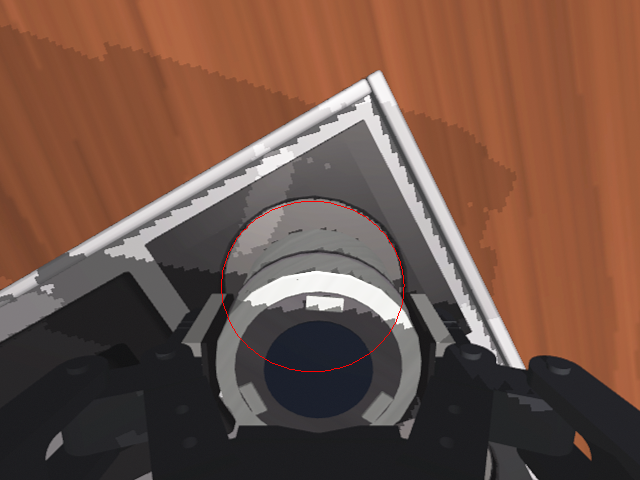

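The recess matches the overlay within 1–2 px. I'll shift about 2 mm left and lower.

Request:
step_arm:
  steps:
    - [[0, 0, 0, 0, -0.08, 0.05, 0.6], [0, 0, 0, 0, 0, 0.2, 0.6], [0, 0, 0, 0, 0, 0.15, 0.6], [0, 0, 0, 0, 0, 0.1, 0.6], [0, 0, 0, 0, 0, 0.03, 0.6], [0, 0, 0, 0, 0, 0, 0.6]]

```text
t: 32.9
ee_pos: [0.5768, -0.2258, 0.0433]
tcp_rot: [0.0, 0.797, 0.603, 0.0]
ft_force: [-0.8, -0.2, -3.3]
width: 0.0586
```

Request:
step_arm:
  steps:
    - [[0, 0, 0, 0, 0, 0.04, 0.6], [0, 0, 0, 0, 0, 0, 0.6]]

```text
t: 33.1
ee_pos: [0.5769, -0.2258, 0.0432]
tcp_rot: [0.0, 0.797, 0.604, 0.0]
ft_force: [-2.5, 0.6, 5.1]
width: 0.0589
```

Down on the recess floor (underside at about 0.008). Releasing.

Request:
step_arm:
  steps:
    - [[0, 0, 0, 0, 0, 0, 0.28], [0, 0, 0, 0, 0, 0, 0.24], [0, 0, 0, 0, 0, 0, 0.15], [0, 0, 0, 0, 0, 0, 0.1], [0, 0, 0, 0, 0, 0, 0.1], [0, 0, 0, 0, 0, -0.4, 0.1], [0, 0, 0, 0, 0, -0.8, 0], [0, 0, 0, 0, 0, -1, 0], [0, 0, 0, 0, 0, -1, 0], [0, 0, 0, 0, 0, -1, 0], [0, 0, 0, 0, 0, -0.8, 0], [0, 0, 0, 0, 0, 0, 0]]

```text
t: 34.3
ee_pos: [0.5777, -0.2263, 0.171]
tcp_rot: [0.003, 0.797, 0.604, 0.001]
ft_force: [1.2, 1.0, 0.8]
width: 0.0856
```

Run:
```python
from h import *
s,d=shot('wrist','w20.png');T=camT(s,d);K=d['K'];im=d['image'].copy()
a=np.linspace(0,6.283,180)
for c,r,z in (((.577,-.227),.038,.013),((.577,-.227),.030,.056),((.603,-.334),.033,.013)):
  p=proj(T,K,np.c_[c[0]+r*np.cos(a),c[1]+r*np.sin(a),0*a+z]); cv2.polylines(im,[p.astype(np.int32)],True,(255,0,0),1)
cv2.imwrite('pics/w20o.png',im[:,:,::-1])
delta(.458,.1672,.18)
```

```text
t 34.35 pos [ 0.5771 -0.2259  0.1689] yaw 1.2957 w 0.0855 F [ 0.7  0.3 -1.6] units [13.84 -8.86 -0.48] tilt [ 0.0026 -0.0016]
```

View pics/w20o.png

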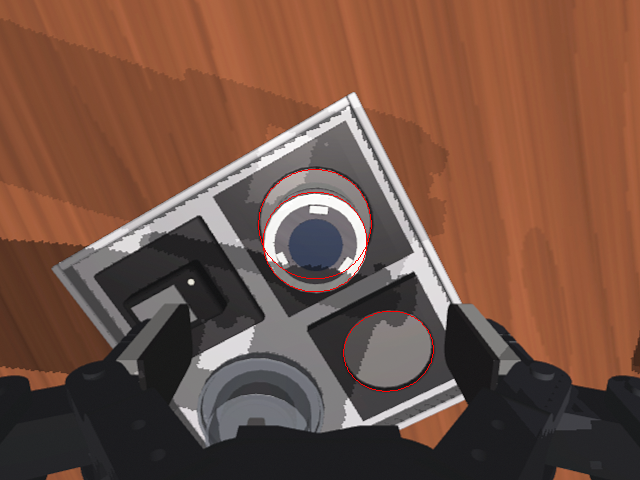

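The long converter sits centred in the large recess, and the small recess overlay at (388,350) matches exactly. Next, the short converter.

Request:
step_arm:
  steps:
    - [[0, 0, 0, 0.5, -0.3, -0.2, 0], [0, 0, 0, 1, -0.6, -0.2, 0], [0, 0, 0, 1, -0.7, 0, 0], [0, 0, 0, 1, -0.7, 0, 0], [0, 0, 0, 1, -0.7, 0, 0], [0, 0, 0, 1, -0.7, 0, 0], [0, 0, 0, 1, -0.6, 0, 0], [0, 0, 0, 1, -0.6, 0, 0], [0, 0, 0, 1, -0.6, 0, 0], [0, 0, 0, 1, -0.6, 0, 0], [0, 0, 0, 1, -0.6, 0, 0], [0, 0, 0, 1, -0.6, 0, 0]]

```text
t: 35.55
ee_pos: [0.4777, 0.1022, 0.1767]
tcp_rot: [-0.001, 0.797, 0.604, -0.001]
ft_force: [0.9, 1.0, 0.3]
width: 0.0854
```

Request:
step_arm:
  steps:
    - [[0, 0, 0, 1, -0.6, 0, 0], [0, 0, 0, 0.8, -0.6, 0, 0], [0, 0, 0, 0.4, -0.3, 0, 0], [0, 0, 0, 0.15, -0.1, 0, 0], [0, 0, 0, 0, 0, 0, 0]]

```text
t: 36.05
ee_pos: [0.4565, 0.1679, 0.1771]
tcp_rot: [-0.0, 0.797, 0.604, -0.0]
ft_force: [0.7, -0.1, -0.4]
width: 0.0853
```

Run:
```python
from h import *
look('short_converter','w21.png',.025)
delta(.458,.1672,.03)
```

```text
short_converter 0.58 [0.4562 0.1678] [0.4566 0.1687] iou 0.955 px 317.0 223.0
t 36.15 pos [0.457  0.1672 0.1772] yaw 1.2949 w 0.0855 F [-0.3  0.2 -0.1] units [0.01 0.04 5.89] tilt [-0.0001 -0.0002]
```

View pics/w21.png

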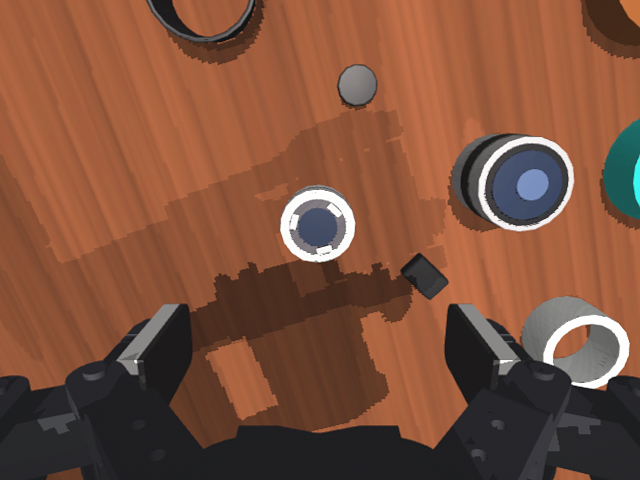

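The short converter's top is at (317,226), aligned, and the battery at (425,276) is clear of the fingers. Descending and gripping.

Request:
step_arm:
  steps:
    - [[0, 0, 0, 0.03, 0, 0.6, 0], [0, 0, 0, 0, 0, 1, 0], [0, 0, 0, 0, 0, 1, 0], [0, 0, 0, 0, 0, 1, 0], [0, 0, 0, 0, 0, 1, 0], [0, 0, 0, 0, 0, 0.7, 0], [0, 0, 0, 0, 0, 0.4, 0], [0, 0, 0, 0, 0, 0.2, 0], [0, 0, 0, 0, 0, 0, 0]]

```text
t: 37.05
ee_pos: [0.4571, 0.1683, 0.0297]
tcp_rot: [-0.0, 0.798, 0.603, -0.0]
ft_force: [1.4, 0.1, -0.0]
width: 0.0854
```

Request:
step_arm:
  steps:
    - [[0, 0, 0, 0, 0, 0, 0.3], [0, 0, 0, 0, 0, 0, 0.5], [0, 0, 0, 0, 0, 0, 0.7], [0, 0, 0, 0, 0, 0, 0.7], [0, 0, 0, 0, 0, 0, 0.7], [0, 0, 0, 0, 0, 0, 0.7]]

```text
t: 37.65
ee_pos: [0.4572, 0.1687, 0.0308]
tcp_rot: [0.0, 0.797, 0.604, 0.001]
ft_force: [-1.1, -0.7, 8.0]
width: 0.0479
```

```bash
python3 -c "
from h import *
shot('wrist','w22.png')
delta(.603,-.334,.145)"
```

```text
t 37.7 pos [0.4572 0.1687 0.0308] yaw 1.2959 w 0.0477 F [-1.4 -0.6  8.5] units [-17.77  11.08  -4.56] tilt [0.0014 0.0001]
```

View pics/w22.png

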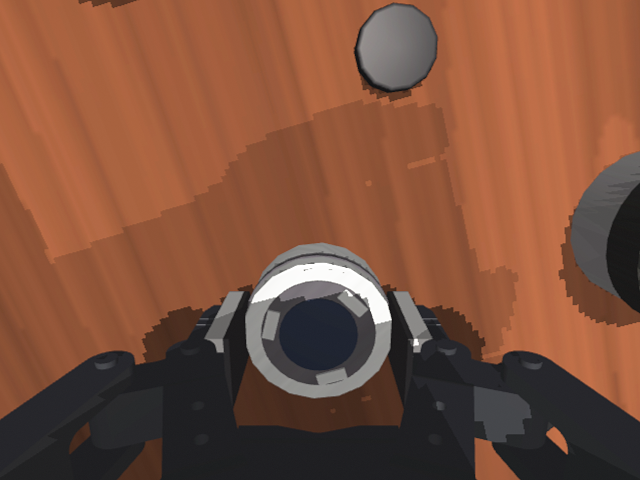

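Gripped (49 mm between pads). Lifting and carrying.

Request:
step_arm:
  steps:
    - [[0, 0, 0, 0, 0, -0.2, 0.7], [0, 0, 0, 0, 0, -0.5, 0.7], [0, 0, 0, 0, 0, -1, 0.7], [0, 0, 0, 0, 0, -1, 0.7], [0, 0, 0, -0.2, 0.2, -1, 0.7], [0, 0, 0, -0.6, 0.4, -0.6, 0.7], [0, 0, 0, -1, 0.6, -0.2, 0.7], [0, 0, 0, -1, 0.6, 0, 0.7], [0, 0, 0, -1, 0.6, 0, 0.7], [0, 0, 0, -1, 0.6, 0, 0.7], [0, 0, 0, -1, 0.6, 0, 0.7], [0, 0, 0, -1, 0.6, 0, 0.7]]

```text
t: 38.9
ee_pos: [0.5117, -0.0246, 0.1425]
tcp_rot: [-0.0, 0.797, 0.603, -0.0]
ft_force: [0.1, 0.6, -1.8]
width: 0.048
```

Request:
step_arm:
  steps:
    - [[0, 0, 0, -1, 0.6, 0, 0.7], [0, 0, 0, -1, 0.6, 0, 0.7], [0, 0, 0, -1, 0.6, 0, 0.7], [0, 0, 0, -1, 0.6, 0, 0.7], [0, 0, 0, -1, 0.6, 0, 0.7], [0, 0, 0, -1, 0.6, 0, 0.7], [0, 0, 0, -1, 0.7, 0, 0.7], [0, 0, 0, -1, 0.7, 0, 0.7], [0, 0, 0, -1, 0.7, 0, 0.7], [0, 0, 0, -0.6, 0.5, 0, 0.7], [0, 0, 0, -0.3, 0.2, 0, 0.7], [0, 0, 0, 0, 0, 0, 0.7]]

```text
t: 40.1
ee_pos: [0.5984, -0.3056, 0.142]
tcp_rot: [-0.0, 0.798, 0.603, -0.0]
ft_force: [0.0, 0.1, -2.3]
width: 0.0481
```

Run:
```python
from h import *
s,d=shot('wrist','w23.png');T=camT(s,d);K=d['K'];im=d['image'].copy()
a=np.linspace(0,6.283,180)
p=proj(T,K,np.c_[.603+.033*np.cos(a),-.334+.033*np.sin(a),0*a+.013]); cv2.polylines(im,[p.astype(np.int32)],True,(255,0,0),1)
cv2.imwrite('pics/w23o.png',im[:,:,::-1])
delta(.603,-.334,.05)
```

```text
t 40.15 pos [ 0.5982 -0.3047  0.1421] yaw 1.2956 w 0.048 F [ 0.1  0.3 -3.1] units [-1.08  0.51  3.68] tilt [-0.0008  0.0008]
```

View pics/w23o.png

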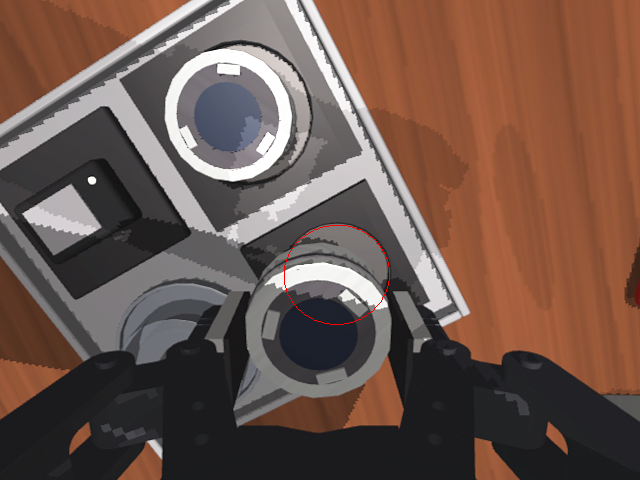

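Request:
step_arm:
  steps:
    - [[0, 0, 0, -0.6, 0.3, 0, 0.7], [0, 0, 0, -0.5, 0.2, 0.3, 0.7], [0, 0, 0, 0, 0, 0.8, 0.7], [0, 0, 0, 0, 0, 0.9, 0.7], [0, 0, 0, 0, 0, 0.7, 0.7], [0, 0, 0, 0, 0, 0.5, 0.7], [0, 0, 0, 0, 0, 0.3, 0.7], [0, 0, 0, 0, 0, 0, 0.7]]

```text
t: 40.95
ee_pos: [0.6029, -0.3347, 0.0539]
tcp_rot: [-0.001, 0.797, 0.604, -0.0]
ft_force: [0.4, -0.2, -2.3]
width: 0.048
```

Run:
```python
from h import *
s,d=shot('wrist','w24.png');T=camT(s,d);K=d['K'];im=d['image'].copy()
a=np.linspace(0,6.283,180)
p=proj(T,K,np.c_[.603+.033*np.cos(a),-.334+.033*np.sin(a),0*a+.013]); cv2.polylines(im,[p.astype(np.int32)],True,(255,0,0),1)
cv2.imwrite('pics/w24o.png',im[:,:,::-1])
delta(.603,-.334,.039)
```

```text
t 41.0 pos [ 0.6032 -0.335   0.0549] yaw 1.2958 w 0.0481 F [ 0.2  0.7 -1.3] units [ 0.04 -0.02  0.64] tilt [ 0. -0.]
```

View pics/w24o.png

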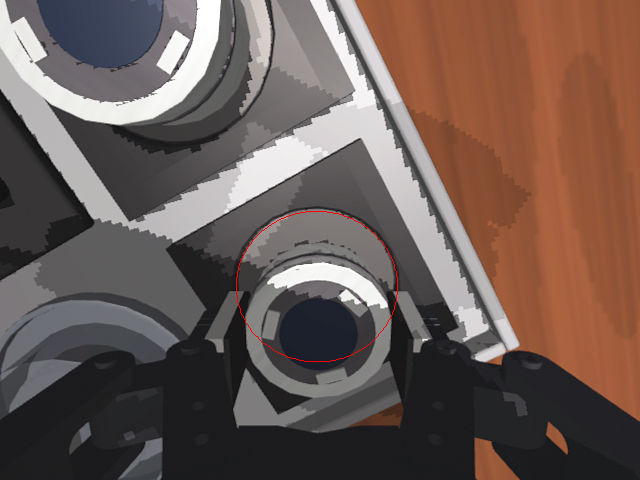

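The overlay matches the recess and the part is centred. Lowering.

Request:
step_arm:
  steps:
    - [[0, 0, 0, 0, 0, 0.15, 0.7], [0, 0, 0, 0, 0, 0.2, 0.7], [0, 0, 0, 0, 0, 0.15, 0.7], [0, 0, 0, 0, 0, 0.1, 0.7], [0, 0, 0, 0, 0, 0.05, 0.7], [0, 0, 0, 0, 0, 0, 0.7]]

```text
t: 41.6
ee_pos: [0.6031, -0.335, 0.0389]
tcp_rot: [0.0, 0.797, 0.603, -0.0]
ft_force: [-1.7, 1.5, 1.8]
width: 0.0477
```

Request:
step_arm:
  steps:
    - [[0, 0, 0, 0, 0, 0.03, 0.7], [0, 0, 0, 0, 0, 0, 0.7], [0, 0, 0, 0, 0, 0, 0.4], [0, 0, 0, 0, 0, 0, 0.35], [0, 0, 0, 0, 0, 0, 0.28], [0, 0, 0, 0, 0, 0, 0.25], [0, 0, 0, 0, 0, 0, 0.25], [0, 0, 0, 0, 0, -0.3, 0.25], [0, 0, 0, 0, 0, -0.6, 0.2], [0, 0, 0, 0, 0, -1, 0.1], [0, 0, 0, 0, 0, -1, 0], [0, 0, 0, 0, 0, -1, 0]]

```text
t: 42.8
ee_pos: [0.6032, -0.3351, 0.1379]
tcp_rot: [0.001, 0.797, 0.603, 0.0]
ft_force: [1.4, -0.5, 0.8]
width: 0.0855
```

Request:
step_arm:
  steps:
    - [[0, 0, 0, -0.5, 0, -1, 0], [0, 0, 0, -1, 0, -0.5, 0], [0, 0, 0, -1, 0, 0, 0], [0, 0, 0, -1, 0, 0, 0], [0, 0, 0, -0.5, 0, 0, 0], [0, 0, 0, 0, 0, 0, 0]]

```text
t: 43.4
ee_pos: [0.5754, -0.4326, 0.1734]
tcp_rot: [0.0, 0.798, 0.603, 0.0]
ft_force: [1.0, 0.5, -0.0]
width: 0.0854
```

Run:
```python
from h import *
s,d=shot('wrist','w25.png');T=camT(s,d);K=d['K'];im=d['image'].copy()
a=np.linspace(0,6.283,180)
for c,r,z in (((.603,-.334),.025,.032),((.577,-.227),.030,.056),((.4957,-.3591),.038,.038),((.4957,-.3591),.049,.013)):
  p=proj(T,K,np.c_[c[0]+r*np.cos(a),c[1]+r*np.sin(a),0*a+z]); cv2.polylines(im,[p.astype(np.int32)],True,(255,0,0),1)
cv2.imwrite('pics/w25o.png',im[:,:,::-1])
shot('scene','s25.png'); shot('side','d25.png')
a=cv2.imread('pics/d25.png'); cv2.imwrite('pics/d25z.png',np.hstack([cv2.resize(a[320:480,230:430],(400,320)),cv2.resize(a[140:300,230:430],(400,320))]))
```

```text
(no output)
```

View pics/w25o.png

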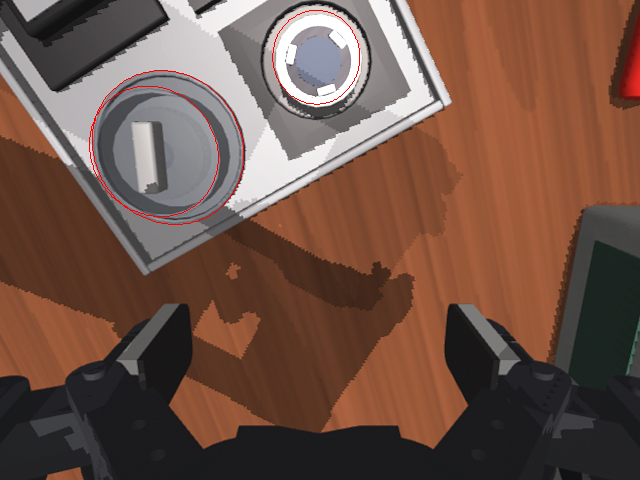

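View pics/d25z.png

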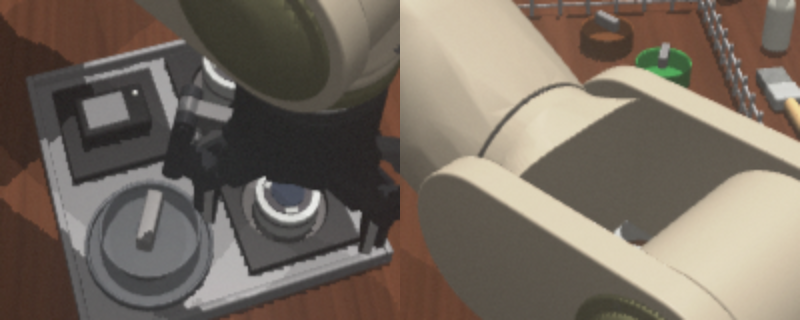

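View pics/s25.png

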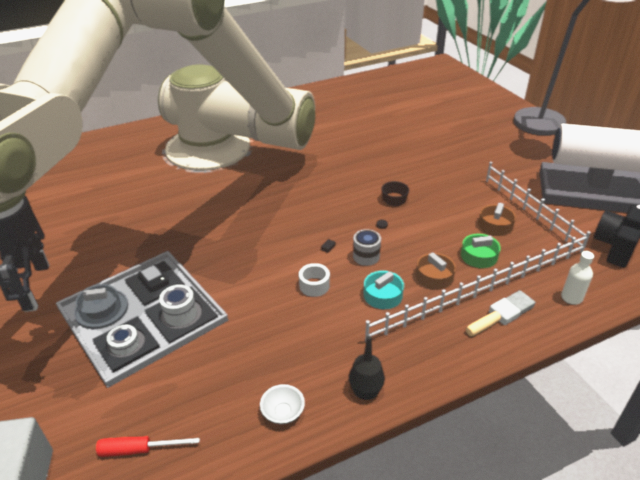

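All four parts sit in place, matching the overlays. The tall lens (366,246), tube (314,280) and hood (395,193) have not moved, and the gripper is clear. Handing in.

```bash
python3 -c "
from h import *
s=manip.observe();print(s['t'],s['ft_force'],s['joint_velocities'].round(3));print(manip.close_job())"
```

```text
43.55 [ 0.26676978  1.03266498 -0.94324985] [ 0.007  0.001  0.002 -0.001 -0.001 -0.002]
the job is handed in; nothing more can be done
None
```

The hire kit is packed and I handed the job in at about 43.6 s, well inside the 106 s limit; the hand-in gives no verdict.

- **Case:** the pancake lens stands in the middle of the round base with the grey lid over it. The lid sits level.
- **Converters:** the long one is down in the large recess and the short one in the small recess. Each was lowered until contact force registered, with its underside about 8 mm above the bench, the recess floor height.
- **Last checks:** the wrist overlays put the lid and short converter within about 2 mm of centre. The long converter matched an overlay of the same kind right after it was placed. In the scene camera the tall lens, tube and hood show at their starting pixels, and the gripper was empty and clear.
- **Disagreements:** the wrist and fixed cameras differed by 2–4 mm on the tray positions. I used the wrist view with the tray geometry. The trained network missed the pancake lens once in the wrist view, so I located it from the picture myself. The last side view could not confirm the tall lens, tube and hood because the arm blocked them.

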